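# Stack the stock boxes on the carrier and lock it

### The job

Get the carrier ready for transport: slide its lock fully open to the end stop, and clear the charcoal block off the pad onto the middle of the soldering board. Then stack all the flat tins and white cartons in one square column centred on the pad, long sides along the carrier and tins below the cartons, before sliding the lock fully home to its shut stop. Leave the round tin and the beeswax where they are.

Things in the scene. Friction and masses are not known exactly. Their poses are not given: they have to be found in the camera images.
- carrier: Stacking carrier, fixed to the bench: a pale plywood plate 110 (x) x 286 (y) x 12 mm with a flat black rubber pad 62 x 92 mm on it. Origin: on the bench under the pad's centre; z up. The plate reaches from y = -60 to y = +226 mm. Beyond the pad's -y end a fixed aluminium fence crosses the plate, its inner face at y = -49 mm, 18 mm tall over the plate. Along +y runs the sliding transport lock. The long sides (towards +x and -x) are open.
- pad (a point): Centre of the pad, on its top face, 12 mm above the bench; axes as the carrier's. The column stands here, the boxes' long sides along the carrier's y.
- lock (a joint): Transport lock, a flat steel bar sliding along the carrier's y between end stops: 0 = shut, fully home toward the pad; 0.045 m = fully open, away from the pad. It stays where left; about 2 N moves it. A cross nose, 60 mm wide (x) and 18 mm tall, sits on its inner end: shut, the nose's face is 47 mm from the pad's centre (4 mm off the end of a centred tin). An aluminium guide bridge, 15 mm tall and 16 mm wide, spans the bar at y = 113 mm.
- lock_grip (a point): Middle of the lock's black upright grip, 36 (x) x 14 (y) x 46 mm, 165 mm from the pad's centre along the carrier's y when shut. The point lies 46 mm above the bench; the grip's top is at 60 mm, the plate under it at 12 mm.
- board: Square-edged grey-brown soldering board, 95 (x) x 115 (y) x 11 mm, fixed flat on the bench. Origin: centre of its underside; z up.
- charcoal: Black charcoal block bound with wire, 45 (x) x 67 (y) x 26 mm, 0.09 kg, loose; at the start it lies on the carrier's pad. Origin: under its middle; its solid part reaches from -19 to 21 mm in x and from -32 to 26 mm in y. It need not stay right way up.
- round_tin: Bystander: small round tin, 30 mm across and 30 mm tall; origin centre of the underside. Leave it alone.
- wax: Bystander: yellow lump of beeswax, 30 x 44 x 20 mm; origin centre of the underside. Leave it alone.
- tin_a: Closed flat grey metal tin, 53 (x) x 86 (y) x 30 mm, a pale oval on its fixed lid; 0.17 to 0.27 kg. The lid (top 7 mm of it) overhangs the sides by 2 mm all round. The next box rests 29 mm above its origin. The origin lies centrally, 1 mm above its underside; longer side along its own y, z up. Always present.
- tin_b: Closed flat grey metal tin, 53 (x) x 86 (y) x 30 mm, a pale oval on its fixed lid; 0.17 to 0.27 kg. The lid (top 7 mm of it) overhangs the sides by 2 mm all round. The next box rests 29 mm above its origin. The origin lies centrally, 1 mm above its underside; longer side along its own y, z up. Always present.
- carton_a: Closed white carton, the larger and taller kind, 48 (x) x 70 (y) x 30 mm, about 0.06 kg. Its longer side lies along its own y; the origin is the centre of its underside, z up. It may be absent (None).
- carton_b: Closed white carton, the larger and taller kind, 48 (x) x 70 (y) x 30 mm, about 0.06 kg. Its longer side lies along its own y; the origin is the centre of its underside, z up. It may be absent (None).
- carton_c: Closed white carton, the smaller and lower kind, 50 (x) x 62 (y) x 24 mm, about 0.06 kg. Its longer side lies along its own y; the origin is the centre of its underside, z up. It may be absent (None).
- carton_d: Closed white carton, the smaller and lower kind, 50 (x) x 62 (y) x 24 mm, about 0.06 kg. Its longer side lies along its own y; the origin is the centre of its underside, z up. It may be absent (None).

How it is judged (in metres and radians):
On the way, in this order (a step that is already met when the one before it is completed fails the run):
1. the lock is slid fully open (value of joint lock above 0.041 m), for 0.2 s.
2. with the lock still open, all tins and cartons stand in one square column on the pad, tins below (horizontal distance between each of tin_a, tin_b, carton_a, carton_b, carton_c, carton_d and pad below 0.012 m and z of each of tin_a, tin_b, carton_a, carton_b, carton_c, carton_d in the frame of pad above -0.004 m and angle between each of tin_a, tin_b, carton_a, carton_b, carton_c, carton_d's own z axis and vertical below 0.1 rad and angle between the x axis of each of tin_a, tin_b, carton_a, carton_b, carton_c, carton_d and the x axis of carrier, either way round below 0.15 rad and linear speed of each of tin_a, tin_b, carton_a, carton_b, carton_c, carton_d below 0.02 m/s and z of each of carton_a, carton_b, carton_c, carton_d in the frame of tin_a above 0.02 m and z of each of carton_a, carton_b, carton_c, carton_d in the frame of tin_b above 0.02 m and value of joint lock above 0.035 m), for 0.2 s.
At the end, for the whole second after the job is handed in: Every tin and carton present stands level in one column, each within 12 mm of the pad centre line and 0.15 rad of square, tins below cartons; lock within 4 mm of shut; charcoal block on the board, its origin within 35 mm (x) and 40 mm (y) of the middle; all at rest (horizontal distance between each of tin_a, tin_b, carton_a, carton_b, carton_c, carton_d and pad below 0.012 m and z of each of tin_a, tin_b, carton_a, carton_b, carton_c, carton_d in the frame of pad above -0.004 m and angle between each of tin_a, tin_b, carton_a, carton_b, carton_c, carton_d's own z axis and vertical below 0.1 rad and angle between the x axis of each of tin_a, tin_b, carton_a, carton_b, carton_c, carton_d and the x axis of carrier, either way round below 0.15 rad and linear speed of each of tin_a, tin_b, carton_a, carton_b, carton_c, carton_d, charcoal below 0.02 m/s and z of each of carton_a, carton_b, carton_c, carton_d in the frame of tin_a above 0.02 m and z of each of carton_a, carton_b, carton_c, carton_d in the frame of tin_b above 0.02 m and x of charcoal in the frame of board between -0.035 and 0.035 m and y of charcoal in the frame of board between -0.04 and 0.04 m and z of charcoal in the frame of board above 0.007 m and value of joint lock below 0.004 m); the robot touches nothing.
It fails at once if the round tin is moved more than 3 cm (distance of round_tin from where it was at the start of the episode above 0.03 m).
It fails at once if the beeswax is moved more than 3 cm (distance of wax from where it was at the start of the episode above 0.03 m).
Of carton_a, carton_b, carton_c, carton_d only 2 to 4 are there at a start; the rules pass over those that are not, and their reading is None.
At some moment in a run one of charcoal may be knocked a few centimetres aside while the robot is not near it.
Once in a run the grip may slacken for a moment while it holds something.
It also fails if it takes over 210 s, if anything falls off the work surface, if the arm or the gripper's body presses on something with over 40 N, if the wrist force passes 120 N, or if a joint passes its speed limit or range.

### The arm

A 6-joint arm with a two-finger parallel gripper is mounted at the origin on a cart in front of the work surface, level with it; the furniture and walls round the work are solid. World frame = base frame: x ahead of the robot, y to its left, z up, the work surface at z = 0. Lengths are in mm, angles in degrees, forces in N, time in s.
With the tool pointing down it reaches from about 350 to 850 mm from the base axis. Payload 8.1 kg.
Tool frame: the origin (TCP) lies midway between the tips of the shut fingers; the grasp point (between the pads) lies 19 mm behind it; z points along the fingers, y is the line along which they close (so a half turn about z gives the same grasp; the last joint's range is limited). The gripper opens to 85 mm and grips with 20 to 120 N. Pads are 22 mm wide; open, the fingers measure 114 mm over their backs; the gripper's body (76 mm by 85 mm) begins 54 mm behind the grasp point. The pads swing forward as they close: fully open they stand 13 mm farther back than shut.
Start: joints at [-4.893, 7.471, 85.268, -0, 87.261, -4.893], TCP at [600.004, 0.022, 231.292] pointing down, gripper open.
Joint ranges: [-169.43, 169.43], [-51.17, 129.36], [1.28, 143.12], [-76.62, 256.62], [0, 156.53], [-152.29, 152.29]. Speed limits (degrees/s): [136.94, 136.94, 159.86, 180, 180, 180].

### API

Orientations are given as [roll, pitch, yaw] about the fixed x, y, z axes, in that order (R = Rz(yaw) Ry(pitch) Rx(roll)).
In Python, from bench import sense, snapshot, camera_params, hand_in, masks_of, pinpoint gives the robot as it stands.
- The arm moves only by the tool step_arm, never from a script. Its argument "targets" is a list of rows, each an object with "angular": the turn, a rotation vector about the tool's x, y, z scaled (see below), a list of three; "dp": the shift along the tool's x, y, z scaled (see below), a list of three; "fingers": the closure, from 0 (fully open) to 1 (shut). A call has exactly 8 rows; each row is the pose to reach, as a shift and turn from the pose commanded when the call began, along the tool's axes at that moment, turning the shorter way round; what a row does not reach only later rows make up. The controller multiplies each number of a shift by 0.2 m and each number of a turn by 180 degrees. A row lasts 1/8 s, in which the tool goes at most 62.5 mm and 10.7 degrees, less where a joint would pass 70% of its speed; a pose out of reach is approached as far as the arm can. A call with a number of a shift or a turn outside -1 to 1 is refused whole. A call with a gripper value outside its range is refused whole. The fingers move at their own pace and stop on an object; "newtons" is the grip in N (left out, the last holds). Time passes only in rows, so rows that repeat a pose let the fingers close, or fill a call up. It gives the time, the measured TCP pose, the force, the opening and the grip force at its end, in the units of the state.
- sense(): the state, without advancing time (a new reading comes with each control period).
- snapshot(name): name is "scene" or "side" or "wrist"; returns the picture (384x512x3 uint8, blue, green, red); there is no depth.
- camera_params(name): a dict with "vfov" (degrees; the focal length in pixels is half the picture's height over the tangent of half this angle, whatever the lens; pixels are square), "cx", "cy" (the principal point, pixels), "D" ([k1, k2, p1, p2, k3] as OpenCV has them; the pictures are not rectified), "R" (3x3) and "t" (3): a world point X has camera coordinates R X + t. Camera axes: x right, y down, z forward; pixel columns grow to the right and rows downward; lengths in mm; the calibration is good to about 2 mm. A picture is of the moment at which its call begins: read the wrist's pose just before it. camera_params takes no time and is no camera call; for the wrist camera it gives the pose at the moment of the call.
- hand_in(): hands the job in; it is judged then, once.
Trained networks look in the newest picture that a camera, given by its name, has taken for a name from the list of things; names that differ only in an ending like _2 or _b are one class to them, and where a whole thing is asked for, a point or a joint stands for the part that bears it (a point fixed in the world has none). Each returns a list of dicts, best first, with "conf" (0 to 1); they miss things now and then, are a little off and sometimes report something else, mostly with a low value. They report only what shows in the picture. A call takes as long as a camera call.
- masks_of(camera, label): "pixels" (384x512 bool, what is visible of it) and "at" ([column, row] in pixels, amid what is visible of it).
- pinpoint(camera, label): "at" ([column, row] in pixels: a listed point, or the origin of a listed thing).
The state is a dict: "time": time; "joint_pos": joint angles; "qd": joint speeds; "joint_efforts": joint torques, N m; "tool_pos": TCP position; "tcp_rot": TCP orientation; "ft_force": force on the tool from outside, world axes, zero at the start; "wrist_torque": the same for the moment, N m; "finger_gap": finger opening in mm; "grip_force": force on a finger pad.
Only numpy, scipy, OpenCV 4.12 (cv2) and the standard library are available. Lean on these libraries where they do the work, as an engineer would, in place of code of your own. Each camera call takes 0.05 s, during which the arm holds its last target. There are 200 camera calls.

## Working session

There is one attempt and no reset: what is moved stays moved. The work goes in short steps, Python scripts to look and compute and a tool call to move; the robot and the scene stay as the last step left them, time stands still between calls to the robot, and variables do not carry over. Pictures are saved under pics/ and viewed, at most 14 in all, crops included, and the job is handed in when it is done.

Besides the shell and the picture viewer there is one more tool, called after "Call:" as a command line: name --argument value ..., lists and objects as JSON in quotes. step_arm: Moves the arm, as the interface text tells. Its arguments: {"type":"object","properties":{"targets":{"type":"array","items":{"type":"object","properties":{"angular":{"type":"array","items":{"type":"number","minimum":-1,"maximum":1}},"dp":{"type":"array","items":{"type":"number","minimum":-1,"maximum":1}},"fingers":{"type":"number"}}}},"newtons":{"type":"number"}},"required":["targets"]}

```bash
ls; mkdir -p pics
cat > h.py <<'E'
import numpy as np, cv2
from bench import *
from scipy.spatial.transform import Rotation as Ro
def cam(n):
    c=camera_params(n); f=192/np.tan(np.radians(c['vfov'])/2)
    return np.array([[f,0,c['cx']],[0,f,c['cy']],[0,0,1]]),np.array(c['D'],float),np.array(c['R'],float),np.array(c['t'],float)
def ray(C,px,z):
    K,D,R,t=C
    px=np.array(px,float).reshape(-1,1,2)
    u=cv2.undistortPoints(px,K,D).reshape(-1,2)
    d=np.c_[u,np.ones(len(u))]@R; o=-R.T@t
    return o+d*((z-o[2])/d[:,2])[:,None]
def proj(C,X):
    K,D,R,t=C
    return cv2.projectPoints(np.array(X,float).reshape(-1,1,3),cv2.Rodrigues(R)[0],t,K,D)[0].reshape(-1,2)
E
python3 - <<'E'
from h import *
for n in('scene','side','wrist'):
    im=snapshot(n); cv2.imwrite(f'pics/{n}0.png',im)
    C=cam(n); print(n,'pos',(-C[2].T@C[3]).round(),'fwd',C[2][2].round(2))
    for l in('carrier','pad','lock_grip','board','charcoal','round_tin','wax','tin_a','carton_a','carton_c'):
        m=pinpoint(n,l)
        print(l,[(round(d['conf'],2),np.round(d['at']).tolist(),ray(C,[d['at']],{'pad':12,'lock_grip':46,'charcoal':12,'tin_a':1}.get(l,0))[0].round().tolist()) for d in m])
print(sense())
E
cd pics; python3 -c "
import cv2,numpy as np
print(1)
a=cv2.imread('scene0.png');cv2.imwrite('s0.png',cv2.resize(a,(800,600)))"
```

```text
pics
scene pos [111. 494. 683.] fwd [ 0.46 -0.6  -0.65]
carrier [(0.97, [250.0, 248.0], [486.0, 60.0, 0.0])]
pad [(0.96, [248.0, 246.0], [487.0, 64.0, 12.0])]
lock_grip [(0.63, [209.0, 297.0], [449.0, 230.0, 46.0])]
board [(0.92, [201.0, 211.0], [666.0, 36.0, 0.0])]
charcoal [(0.74, [259.0, 243.0], [471.0, 43.0, 12.0])]
round_tin [(0.71, [242.0, 173.0], [676.0, -148.0, 0.0])]
wax [(0.55, [147.0, 251.0], [675.0, 207.0, 0.0]), (0.31, [252.0, 245.0], [488.0, 48.0, 0.0])]
tin_a [(0.74, [264.0, 188.0], [585.0, -130.0, 1.0]), (0.73, [346.0, 161.0], [460.0, -370.0, 1.0])]
carton_a [(0.86, [300.0, 209.0], [462.0, -120.0, 0.0])]
carton_c [(0.86, [300.0, 209.0], [462.0, -120.0, 0.0])]
side pos [525. 799. 747.] fwd [ 0.03 -0.78 -0.62]
carrier [(0.96, [278.0, 247.0], [486.0, 43.0, 0.0])]
pad [(0.8, [279.0, 247.0], [483.0, 55.0, 12.0])]
lock_grip [(0.92, [301.0, 298.0], [443.0, 231.0, 46.0])]
board [(0.92, [200.0, 243.0], [670.0, 35.0, 0.0])]
charcoal [(0.97, [283.0, 247.0], [473.0, 55.0, 12.0]), (0.41, [299.0, 297.0], [443.0, 201.0, 12.0])]
round_tin [(0.61, [202.0, 198.0], [685.0, -137.0, 0.0])
[... 986 characters left out ...]
]
{'time': 1.65, 'joint_pos': array([-4.89210498e+00,  7.47294943e+00,  8.52663614e+01,  1.86161043e-03,
        8.72627584e+01, -4.89247462e+00]), 'qd': array([-0.0086166 ,  0.06050637,  0.00120459, -0.02480863, -0.04257094,
       -0.03249937]), 'joint_efforts': array([-7.44128229e-04, -5.69297862e+01, -5.00859296e+01, -2.42141068e-04,
        1.24543818e-03,  3.70340047e-05]), 'tool_pos': array([6.00004457e+02, 4.38397742e-02, 2.31287421e+02]), 'tcp_rot': array([-1.79998097e+02, -2.02917934e-03,  9.00002807e+01]), 'ft_force': array([ 0.13158183, -0.32880749, -0.76361955]), 'wrist_torque': array([-0.0008682 ,  0.01068506,  0.01591504]), 'grip_force': 0.0, 'finger_gap': 85.35372462185789}
1
```

View pictures.

View pics/s0.png

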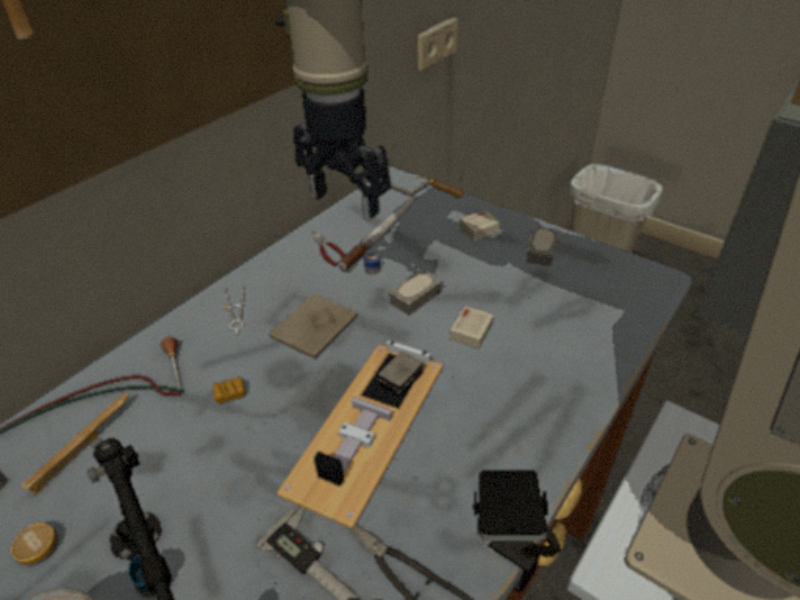

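View pics/side0.png

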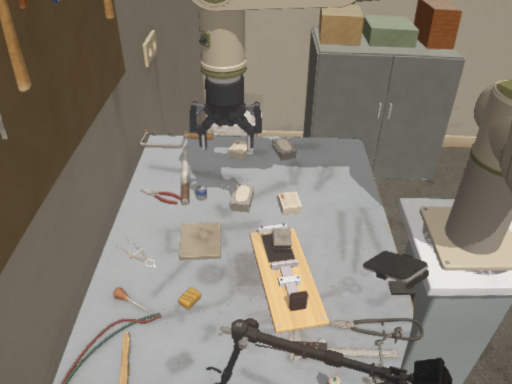

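View pics/wrist0.png

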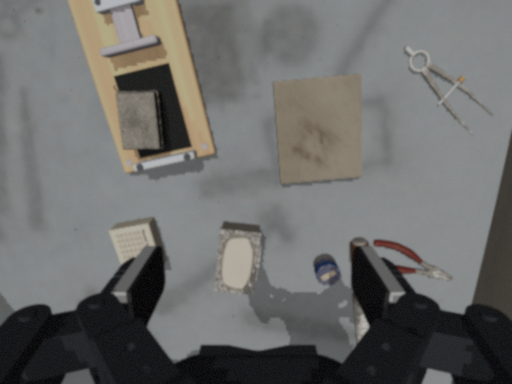

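```bash
cat >> h.py <<'E'
def rect(n,l,z,C=None,k=5):
    C=C or cam(n); out=[]
    for d in masks_of(n,l)[:k]:
        m=d['pixels'].astype(np.uint8); cs=cv2.findContours(m,cv2.RETR_EXTERNAL,cv2.CHAIN_APPROX_NONE)[0]
        if not cs: continue
        c=max(cs,key=cv2.contourArea).reshape(-1,2)
        P=ray(C,c,z)[:,:2].astype(np.float32)
        (x,y),(w,h),a=cv2.minAreaRect(P)
        if w>h: w,h,a=h,w,a-90   # h long side = own y ; a = angle of w axis = own x
        a=(a+90)%180-90
        out.append((round(d['conf'],2),round(x,1),round(y,1),'w %.0f h %.0f'%(w,h),'yaw %.1f'%a,np.round(d['at']).tolist()))
    return out
E
python3 - <<'E'
from h import *
for n in('scene','side'):
    snapshot(n); C=cam(n)
    print(n,rect(n,'carrier',12,C),rect(n,'lock',20,C)[:1],rect(n,'board',11,C))
C1,C2=cam('scene'),cam('side')
def tri(a,b):
    o=[-C[2].T@C[3] for C in(C1,C2)]; d=[ray(C,[p],0)[0]-q for C,p,q in((C1,a,o[0]),(C2,b,o[1]))]
    s=np.linalg.lstsq(np.c_[d[0],-d[1]],o[1]-o[0],rcond=None)[0]
    return (o[0]+s[0]*d[0]).round(),(o[1]+s[1]*d[1]).round()
print('lamp',tri((74,288),(240,328)),'grip',tri((209,297),(301,298)))
E
```

```text
scene [(0.9, 469.2, 127.4, 'w 114 h 307', 'yaw 12.3', [231.0, 286.0])] [(0.66, 462.2, 206.1, 'w 48 h 68', 'yaw 19.8', [221.0, 287.0])] [(0.61, 667.3, 33.8, 'w 100 h 121', 'yaw 4.8', [200.0, 208.0])]
side [(0.83, 472.6, 130.0, 'w 112 h 310', 'yaw 12.7', [289.0, 282.0]), (0.7, 688.9, -146.5, 'w 33 h 63', 'yaw 6.3', [202.0, 189.0])] [(0.78, 447.1, 203.5, 'w 44 h 73', 'yaw 6.7', [290.0, 289.0])] [(0.71, 671.3, 35.9, 'w 94 h 128', 'yaw 5.0', [200.0, 242.0])]
lamp (array([554., 403., 188.]), array([553., 405., 187.])) grip (array([445., 234.,  54.]), array([444., 236.,  52.]))
```

Call:
step_arm --targets '[{"dp": [0.2, -0.15, 0.0], "angular": [0, 0, -0.03]}, {"dp": [0.5, -0.4, 0.1], "angular": [0, 0, -0.069]}, {"dp": [0.8, -0.65, 0.2], "angular": [0, 0, -0.069]}, {"dp": [1, -0.775, 0.3], "angular": [0, 0, -0.069]}, {"dp": [1, -0.775, 0.3], "angular": [0, 0, -0.069]}, {"dp": [1, -0.775, 0.3], "angular": [0, 0, -0.069]}, {"dp": [1, -0.775, 0.3], "angular": [0, 0, -0.069]}, {"dp": [1, -0.775, 0.3], "angular": [0, 0, -0.069]}]'

```text
validation failed for argument at $.ta...
```

```bash
cat >> h.py <<'E'
def go(x,y,z,yaw):
    "dp, angular numbers to reach world TCP pose, tool down"
    s=sense(); r=Ro.from_euler('xyz',s['tcp_rot'],degrees=True); t=Ro.from_euler('xyz',[180,0,yaw],degrees=True)
    d=r.inv().apply(np.array([x,y,z])-s['tool_pos'])/200
    a=np.degrees((r.inv()*t).as_rotvec())/180
    print('GO',(x,y,z,round(yaw,1)),'dp',d.round(3).tolist(),'ang',a.round(3).tolist())
E
python3 - <<'E'
from h import *
print({k:np.round(v,1).tolist() for k,v in sense().items()})
C=cam('wrist'); im=snapshot('wrist'); cv2.imwrite('pics/w1.png',im)
for l,z in(('lock_grip',46),('pad',12),('charcoal',12)): print(l,[(d['conf'],d['at'],ray(C,[d['at']],z)[0].round(1)) for d in pinpoint('wrist',l)])
print(rect('wrist','board',11),rect('wrist','charcoal',38))
E
```

```text
{'time': 2.0, 'joint_pos': [-4.9, 7.5, 85.3, -0.0, 87.3, -4.9], 'qd': [-0.1, -0.0, 0.0, 0.1, 0.2, -0.0], 'joint_efforts': [-0.0, -56.9, -50.1, -0.0, 0.0, 0.0], 'tool_pos': [600.0, 0.0, 231.3], 'tcp_rot': [-180.0, 0.0, 90.0], 'ft_force': [1.0, -0.2, 0.9], 'wrist_torque': [-0.0, 0.0, 0.0], 'grip_force': 0.0, 'finger_gap': 85.4}
lock_grip []
pad [(0.91, [154.1, 110.9], array([486.7,  52.8,  12. ]))]
charcoal [(0.57, [140.3, 119.5], array([470.5,  43.5,  12. ]))]
[(0.68, 668.5, 31.0, 'w 95 h 116', 'yaw 5.3', [318.0, 127.0]), (0.38, 480.0, 84.0, 'w 111 h 187', 'yaw 12.1', [146.0, 63.0])] [(0.72, 480.4, 44.5, 'w 49 h 61', 'yaw 0.3', [141.0, 123.0])]
```

View pics/w1.png

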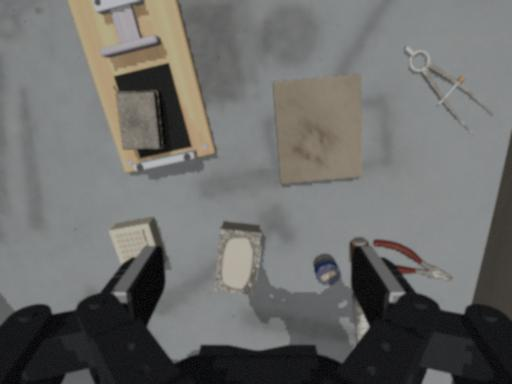

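Call:
step_arm --newtons 40 --targets '[{"dp": [0.2, -0.15, 0.0], "angular": [0, 0, -0.03], "fingers": 0}, {"dp": [0.5, -0.4, 0.1], "angular": [0, 0, -0.069], "fingers": 0}, {"dp": [0.8, -0.65, 0.2], "angular": [0, 0, -0.069], "fingers": 0}, {"dp": [1, -0.775, 0.3], "angular": [0, 0, -0.069], "fingers": 0}, {"dp": [1, -0.775, 0.3], "angular": [0, 0, -0.069], "fingers": 0}, {"dp": [1, -0.775, 0.3], "angular": [0, 0, -0.069], "fingers": 0}, {"dp": [1, -0.775, 0.3], "angular": [0, 0, -0.069], "fingers": 0}, {"dp": [1, -0.775, 0.3], "angular": [0, 0, -0.069], "fingers": 0}]'

```text
time: 3.35
tool_pos: [446.1, 199.3, 172.0]
tcp_rot: [179.9, 0.0, 102.3]
ft_force: [0.7, -0.1, -0.4]
finger_gap: 85.8
grip_force: 0.0
```

Run:
```python
from h import *
s=sense(); print(s['time'],s['tool_pos'],s['tcp_rot'],s['ft_force'])
C=cam('wrist'); im=snapshot('wrist'); cv2.imwrite('pics/w1.png',im)
for l,z in(('lock_grip',46),('pad',12),('charcoal',12)): print(l,[(d['conf'],d['at'],ray(C,[d['at']],z)[0].round(1)) for d in pinpoint('wrist',l)])
print(rect('wrist','lock',60),rect('wrist','charcoal',38))
```

```text
3.35 [446.06789907 199.28905324 171.96808247] [1.79933827e+02 6.78302771e-03 1.02340456e+02] [ 0.74601912 -0.09557996 -0.41516686]
lock_grip [(0.92, [262.8, 145.6], array([444.2, 229.5,  46. ]))]
pad [(0.94, [264.0, 304.7], array([486.3,  51.1,  12. ]))]
charcoal [(0.85, [252.9, 307.3], array([474.9,  45.1,  12. ]))]
[(0.78, 450.2, 212.4, 'w 34 h 60', 'yaw 12.4', [266.0, 187.0])] [(0.91, 474.5, 53.7, 'w 43 h 74', 'yaw 1.5', [252.0, 319.0])]
```

View pics/w1.png

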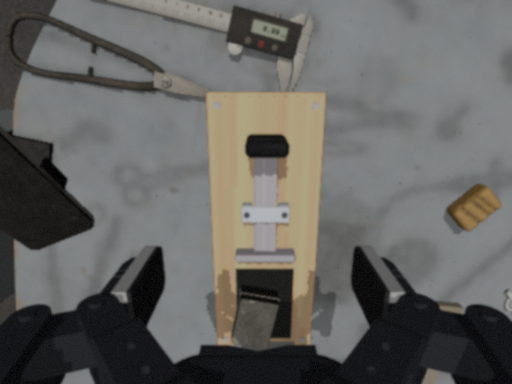

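Call:
step_arm --newtons 25 --targets '[{"dp": [0.149, 0.022, 0.2], "angular": [0, 0, 0], "fingers": 0}, {"dp": [0.149, 0.022, 0.45], "angular": [0, 0, 0], "fingers": 0}, {"dp": [0.149, 0.022, 0.65], "angular": [0, 0, 0], "fingers": 0}, {"dp": [0.149, 0.022, 0.72], "angular": [0, 0, 0], "fingers": 0}, {"dp": [0.149, 0.022, 0.72], "angular": [0, 0, 0], "fingers": 1}, {"dp": [0.149, 0.022, 0.72], "angular": [0, 0, 0], "fingers": 1}, {"dp": [0.149, 0.022, 0.72], "angular": [0, 0, 0], "fingers": 1}, {"dp": [0.149, 0.022, 0.72], "angular": [0, 0, 0], "fingers": 1}]'

```text
time: 4.65
tool_pos: [446.7, 231.2, 30.2]
tcp_rot: [179.5, -0.1, 102.4]
ft_force: [9.8, 2.3, -2.1]
finger_gap: 35.4
grip_force: 33.3
```

Call:
step_arm --targets '[{"dp": [0, 0, 0], "angular": [0, 0, 0], "fingers": 1}, {"dp": [0.05, 0, 0], "angular": [0, 0, 0], "fingers": 1}, {"dp": [0.1, 0, 0], "angular": [0, 0, 0], "fingers": 1}, {"dp": [0.14, 0, 0], "angular": [0, 0, 0], "fingers": 1}, {"dp": [0.16, 0, 0], "angular": [0, 0, 0], "fingers": 1}, {"dp": [0.165, 0, 0], "angular": [0, 0, 0], "fingers": 1}, {"dp": [0.165, 0, 0], "angular": [0, 0, 0], "fingers": 1}, {"dp": [0.165, 0, 0], "angular": [0, 0, 0], "fingers": 1}]'

```text
time: 5.65
tool_pos: [440.7, 259.0, 30.0]
tcp_rot: [179.6, 0.3, 102.4]
ft_force: [15.1, -22.6, 1.6]
finger_gap: 35.3
grip_force: 33.8
```

Call:
step_arm --targets '[{"dp": [0, 0, 0], "angular": [0, 0, 0], "fingers": 0}, {"dp": [0, 0, 0], "angular": [0, 0, 0], "fingers": 0}, {"dp": [0, 0, 0], "angular": [0, 0, 0], "fingers": 0}, {"dp": [0, 0, -0.3], "angular": [0, 0, 0], "fingers": 0}, {"dp": [-0.2, 0, -0.6], "angular": [0, 0, 0], "fingers": 0}, {"dp": [-0.5, 0, -0.8], "angular": [0, 0, 0], "fingers": 0}, {"dp": [-0.8, 0, -0.8], "angular": [0, 0, 0.058], "fingers": 0}, {"dp": [-1, 0, -0.8], "angular": [0, 0, 0.058], "fingers": 0}]'

```text
time: 6.65
tool_pos: [479.8, 65.5, 189.1]
tcp_rot: [179.8, 0.0, 91.9]
ft_force: [0.2, -0.3, 0.1]
finger_gap: 85.4
grip_force: 0.0
```

```bash
cat >> h.py <<'E'
def look(name):
    s=sense(); print('t',s['time'],s['tool_pos'].round(1),s['tcp_rot'].round(1),'gap',round(s['finger_gap'],1),'qd',np.abs(s['qd']).max().round(1))
    C=cam('wrist'); im=snapshot('wrist'); cv2.imwrite(f'pics/{name}.png',im); return C,im
E
python3 - <<'E'
from h import *
C,im=look('w2')
for l,z in(('lock_grip',46),('pad',12),('charcoal',12),('carrier',0)): print(l,[(round(d['conf'],2),np.round(d['at']),ray(C,[d['at']],z)[0].round(1)) for d in pinpoint('wrist',l)])
print(rect('wrist','charcoal',38,C))
E
```

```text
t 6.65 [479.8  65.5 189.1] [179.8   0.   91.9] gap 85.4 qd 53.9
lock_grip []
pad [(0.71, array([261., 183.]), array([484.4,  48.6,  12. ]))]
charcoal [(0.71, array([252., 185.]), array([475.7,  46.1,  12. ]))]
carrier [(0.92, array([261., 176.]), array([484.5,  52. ,   0. ]))]
[(0.93, 476.6, 46.7, 'w 42 h 62', 'yaw 1.8', [251.0, 192.0])]
```

View pics/w2.png

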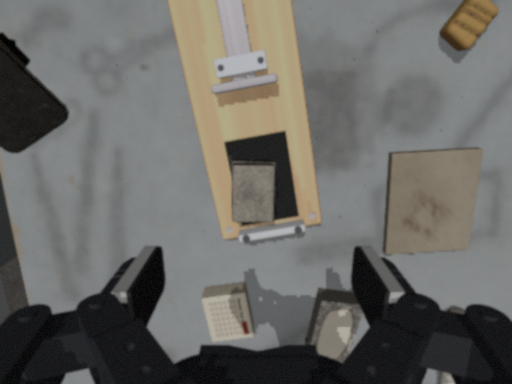

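```bash
cat >> h.py <<'E'
import json
def setc(c): json.dump(c,open('cmd.json','w'))
def plan(*calls):
    """each call: list of (x,y,z,yaw) waypoints; prints the numbers from the commanded pose at its start, and keeps the last as commanded"""
    for wp in calls:
        c=json.load(open('cmd.json')); r=Ro.from_euler('xyz',[180,0,c[3]],degrees=True)
        for w in wp:
            d=(r.inv().apply(np.array(w[:3])-c[:3])/200).round(3); a=round((c[3]-w[3])/180,3)
            print('  ',w,'dp',d.tolist(),'rz',a)
        p=r.apply(d*200)+c[:3]; setc([*p.tolist(),c[3]-a*180])
        print('--')
E
python3 - <<'E'
from h import *
r=Ro.from_euler('xyz',[180,0,102.42],degrees=True)
p=np.array([445,200,171.3])+r.apply([29.8,4.4,144])+r.apply([33,0,0])+r.apply([-200,0,-160])
print(p,sense()['tool_pos'])
setc([*p.tolist(),91.98])
plan([(476,46.5,110,92),(476,46.5,13,92)],[(476,46.5,100,92),(560,40,100,92),(667,31,90,95)],[(667,31,15,95),(667,31,150,95)])
E
```

```text
[478.80548767  66.95719109 187.3       ] [478.44876782  67.95803015 187.04300642]
   (476, 46.5, 110, 92) dp [-0.102, -0.018, 0.387] rz -0.0
   (476, 46.5, 13, 92) dp [-0.102, -0.018, 0.872] rz -0.0
--
   (476, 46.5, 100, 92) dp [0.0, 0.0, -0.436] rz -0.0
   (560, 40, 100, 92) dp [-0.047, 0.419, -0.435] rz -0.0
   (667, 31, 90, 95) dp [-0.11, 0.952, -0.385] rz -0.017
--
   (667, 31, 15, 95) dp [-0.0, 0.0, 0.375] rz 0.0
   (667, 31, 150, 95) dp [-0.0, 0.0, -0.3] rz 0.0
--
```

Call:
step_arm --newtons 40 --targets '[{"dp": [-0.102, -0.018, 0.2], "angular": [0, 0, 0], "fingers": 0}, {"dp": [-0.102, -0.018, 0.45], "angular": [0, 0, 0], "fingers": 0}, {"dp": [-0.102, -0.018, 0.7], "angular": [0, 0, 0], "fingers": 0}, {"dp": [-0.102, -0.018, 0.82], "angular": [0, 0, 0], "fingers": 0}, {"dp": [-0.102, -0.018, 0.872], "angular": [0, 0, 0], "fingers": 0}, {"dp": [-0.102, -0.018, 0.872], "angular": [0, 0, 0], "fingers": 1}, {"dp": [-0.102, -0.018, 0.872], "angular": [0, 0, 0], "fingers": 1}, {"dp": [-0.102, -0.018, 0.872], "angular": [0, 0, 0], "fingers": 1}]'

```text
time: 7.95
tool_pos: [477.5, 46.6, 14.6]
tcp_rot: [179.8, 0.0, 92.0]
ft_force: [0.9, 0.6, -0.6]
finger_gap: 39.2
grip_force: 40.8
```

Call:
step_arm --targets '[{"dp": [0, 0, 0], "angular": [0, 0, 0], "fingers": 1}, {"dp": [0, 0, -0.2], "angular": [0, 0, 0], "fingers": 1}, {"dp": [0, 0, -0.436], "angular": [0, 0, 0], "fingers": 1}, {"dp": [-0.02, 0.2, -0.436], "angular": [0, 0, 0], "fingers": 1}, {"dp": [-0.047, 0.419, -0.435], "angular": [0, 0, 0], "fingers": 1}, {"dp": [-0.08, 0.7, -0.41], "angular": [0, 0, -0.017], "fingers": 1}, {"dp": [-0.11, 0.952, -0.385], "angular": [0, 0, -0.017], "fingers": 1}, {"dp": [-0.11, 0.952, -0.385], "angular": [0, 0, -0.017], "fingers": 1}]'

```text
time: 8.95
tool_pos: [668.3, 30.3, 87.1]
tcp_rot: [-179.8, -0.0, 95.0]
ft_force: [-0.6, -0.4, -1.6]
finger_gap: 39.3
grip_force: 41.0
```

Call:
step_arm --targets '[{"dp": [0, 0, 0.15], "angular": [0, 0, 0], "fingers": 1}, {"dp": [0, 0, 0.3], "angular": [0, 0, 0], "fingers": 1}, {"dp": [0, 0, 0.375], "angular": [0, 0, 0], "fingers": 1}, {"dp": [0, 0, 0.375], "angular": [0, 0, 0], "fingers": 1}, {"dp": [0, 0, 0.375], "angular": [0, 0, 0], "fingers": 0}, {"dp": [0, 0, 0.375], "angular": [0, 0, 0], "fingers": 0}, {"dp": [0, 0, 0.1], "angular": [0, 0, 0], "fingers": 0}, {"dp": [0, 0, -0.3], "angular": [0, 0, 0], "fingers": 0}]'

```text
time: 9.95
tool_pos: [665.7, 31.1, 132.5]
tcp_rot: [-179.8, -0.0, 95.0]
ft_force: [0.3, 1.0, 0.6]
finger_gap: 85.3
grip_force: 0.0
```

Run:
```python
from h import *
C,im=look('w3')
snapshot('side'); print([(round(d['conf'],2),ray(cam('side'),[d['at']],11)[0].round(1)) for d in pinpoint('side','charcoal')])
c=json.load(open('cmd.json')); print(c)
plan([(520,-110,230,90)])
```

```text
t 9.95 [665.7  31.1 132.5] [-179.8   -0.    95. ] gap 85.3 qd 47.8
[(0.73, array([668.5,  48. ,  11. ]))]
[666.9589056188154, 31.03656588621918, 149.90000000000003, 95.04]
   (520, -110, 230, 90) dp [-0.638, -0.794, -0.4] rz 0.028
--
```

Call:
step_arm --targets '[{"dp": [-0.1, -0.1, -0.3], "angular": [0, 0, 0], "fingers": 0}, {"dp": [-0.3, -0.3, -0.4], "angular": [0, 0, 0], "fingers": 0}, {"dp": [-0.5, -0.55, -0.4], "angular": [0, 0, 0.028], "fingers": 0}, {"dp": [-0.638, -0.794, -0.4], "angular": [0, 0, 0.028], "fingers": 0}, {"dp": [-0.638, -0.794, -0.4], "angular": [0, 0, 0.028], "fingers": 0}, {"dp": [-0.638, -0.794, -0.4], "angular": [0, 0, 0.028], "fingers": 0}, {"dp": [-0.638, -0.794, -0.4], "angular": [0, 0, 0.028], "fingers": 0}, {"dp": [-0.638, -0.794, -0.4], "angular": [0, 0, 0.028], "fingers": 0}]'

```text
time: 11.1
tool_pos: [520.7, -109.3, 212.3]
tcp_rot: [-180.0, -0.0, 90.1]
ft_force: [-0.2, 0.0, 0.7]
finger_gap: 85.3
grip_force: 0.0
```

Run:
```python
from h import *
C,im=look('w4')
for l,z in(('tin_a',1),('carton_a',0),('carton_c',0),('pad',12),('carrier',0)): print(l,[(round(d['conf'],2),np.round(d['at']),ray(C,[d['at']],z)[0].round(1)) for d in pinpoint('wrist',l)])
print('tin',rect('wrist','tin_a',30,C)); print('carton',rect('wrist','carton_a',30,C)); print('carton24',rect('wrist','carton_c',24,C)); print('car',rect('wrist','carrier',12,C))
```

```text
t 11.1 [ 520.7 -109.3  212.3] [-180.    -0.    90.1] gap 85.3 qd 0.1
tin_a [(0.56, array([301., 171.]), array([ 570.3, -122.9,    1. ])), (0.31, array([312., 346.]), array([ 596.7, -368.6,    1. ]))]
carton_a [(0.74, array([312., 346.]), array([ 596. , -370.4,    0. ])), (0.71, array([196., 159.]), array([ 452.1, -108.9,    0. ]))]
carton_c [(0.74, array([312., 346.]), array([ 596. , -370.4,    0. ])), (0.71, array([196., 159.]), array([ 452.1, -108.9,    0. ]))]
pad []
carrier []
tin [(0.69, 451.5, -329.4, 'w 42 h 57', 'yaw -71.9', [203.0, 334.0]), (0.56, 574.0, -123.7, 'w 52 h 88', 'yaw -7.2', [307.0, 174.0]), (0.25, 493.3, 22.5, 'w 65 h 105', 'yaw -78.3', [224.0, 30.0])]
carton [(0.84, 599.3, -332.4, 'w 42 h 61', 'yaw 65.7', [319.0, 343.0]), (0.65, 454.6, -108.5, 'w 54 h 64', 'yaw 9.9', [195.0, 162.0])]
carton24 [(0.84, 600.7, -337.9, 'w 42 h 62', 'yaw 65.7', [319.0, 343.0]), (0.65, 453.4, -109.9, 'w 55 h 65', 'yaw 9.9', [195.0, 162.0])]
car [(0.84, 491.7, 25.2, 'w 69 h 110', 'yaw -78.9', [222.0, 27.0])]
```

View pics/w4.png

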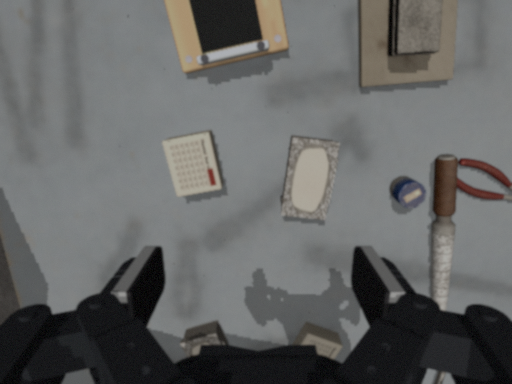

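```bash
cat >> h.py <<'E'
def quad(C,px,z):
    P=ray(C,px,z)[:,:2]; (x,y),(w,h),a=cv2.minAreaRect(P.astype(np.float32))
    L=[np.linalg.norm(P[i]-P[(i+1)%4]).round(1) for i in range(4)]
    e=[P[1]-P[0],P[2]-P[1]]; e=[(P[1]-P[0]+P[2]-P[3]),(P[2]-P[1]+P[3]-P[0])]
    l=max(e,key=np.linalg.norm); yaw=(np.degrees(np.arctan2(l[1],l[0]))-90+90)%180-90
    return P.mean(0).round(1),'yaw %.1f'%yaw,L
E
python3 - <<'E'
from h import *
s=sense(); C=cam('wrist'); setc([*s['tool_pos'].tolist(),90.])
print('tin',quad(C,[(292,135),(339,141),(327,221),(282,215)],30))
for z in(24,30): print('carton',quad(C,[(163,143),(210,131),(222,189),(176,198)],z))
T=lambda p,e:(Ro.from_euler('xyz',e,degrees=True).as_matrix(),np.array(p,float))
Rt,pt=T(s['tool_pos'],s['tcp_rot']); K,D,R,t=C
Rct=R@Rt; tct=R@pt+t      # cam <- tool
def at(p,e):
    r,q=T(p,e); Rn=Rct@r.T; return K,D,Rn,tct-Rn@q
C1=at([446.07,199.29,171.97],[179.93,0,102.34])
far=ray(C1,[(207,94),(326,94)],12)[:,:2]; near=ray(C,[(186,71),(287,50)],12)[:,:2]
f,n=far.mean(0),near.mean(0); v=(f-n); print('far',far.round(1),'near',near.round(1),'len',np.linalg.norm(v),'yaw',np.degrees(np.arctan2(-v[0],v[1])))
u=v/np.linalg.norm(v); print('pad from near',n+60*u,'from far',f-226*u)
E
```

```text
tin (array([ 575.1, -125.1]), 'yaw -4.8', [np.float64(48.1), np.float64(87.6), np.float64(49.8), np.float64(86.6)])
carton (array([ 452.1, -112.1]), 'yaw 9.0', [np.float64(50.6), np.float64(62.7), np.float64(51.4), np.float64(60.6)])
carton (array([ 453.4, -110.7]), 'yaw 9.0', [np.float64(49.7), np.float64(61.6), np.float64(50.4), np.float64(59.5)])
far [[386.7 259.2]
 [491.7 282.3]] near [[448.3 -16.9]
 [549.3   2.7]] len 284.2391093783242 yaw 12.113132911711363
pad from near [486.23720412  51.52881903] from far [486.60671412  49.80713435]
```

Run:
```python
from h import *
plan([(574.6,-124.5,90,84.5),(574.6,-124.5,40,84.5)],[(574.6,-124.5,6,84.5)],[(574.6,-124.5,100,84.5),(500,0,100,102.2),(486.4,51,100,102.2)],[(486.4,51,30,102.2),(486.4,51,18.5,102.2)])
```

```text
(574.6, -124.5, 90, 84.5) dp [-0.072, 0.273, 0.612] rz 0.031
   (574.6, -124.5, 40, 84.5) dp [-0.072, 0.273, 0.862] rz 0.031
--
   (574.6, -124.5, 6, 84.5) dp [-0.0, 0.0, 0.17] rz -0.0
--
   (574.6, -124.5, 100, 84.5) dp [-0.0, 0.0, -0.47] rz -0.0
   (500, 0, 100, 102.2) dp [0.583, -0.432, -0.47] rz -0.099
   (486.4, 51, 100, 102.2) dp [0.83, -0.524, -0.47] rz -0.099
--
   (486.4, 51, 30, 102.2) dp [0.0, -0.0, 0.35] rz 0.0
   (486.4, 51, 18.5, 102.2) dp [0.0, -0.0, 0.408] rz 0.0
--
```

Call:
step_arm --newtons 60 --targets '[{"dp": [-0.03, 0.1, 0.2], "angular": [0, 0, 0.031], "fingers": 0}, {"dp": [-0.06, 0.2, 0.4], "angular": [0, 0, 0.031], "fingers": 0}, {"dp": [-0.072, 0.273, 0.6], "angular": [0, 0, 0.031], "fingers": 0}, {"dp": [-0.072, 0.273, 0.8], "angular": [0, 0, 0.031], "fingers": 0}, {"dp": [-0.072, 0.273, 0.862], "angular": [0, 0, 0.031], "fingers": 0}, {"dp": [-0.072, 0.273, 0.862], "angular": [0, 0, 0.031], "fingers": 0}, {"dp": [-0.072, 0.273, 0.862], "angular": [0, 0, 0.031], "fingers": 0}, {"dp": [-0.072, 0.273, 0.862], "angular": [0, 0, 0.031], "fingers": 0}]'

```text
time: 12.6
tool_pos: [576.0, -124.9, 42.2]
tcp_rot: [179.8, 0.0, 84.4]
ft_force: [-0.6, 0.1, -0.3]
finger_gap: 85.2
grip_force: 0.0
```

Call:
step_arm --targets '[{"dp": [0, 0, 0.08], "angular": [0, 0, 0], "fingers": 0}, {"dp": [0, 0, 0.15], "angular": [0, 0, 0], "fingers": 0}, {"dp": [0, 0, 0.17], "angular": [0, 0, 0], "fingers": 0}, {"dp": [0, 0, 0.17], "angular": [0, 0, 0], "fingers": 0}, {"dp": [0, 0, 0.17], "angular": [0, 0, 0], "fingers": 1}, {"dp": [0, 0, 0.17], "angular": [0, 0, 0], "fingers": 1}, {"dp": [0, 0, 0.17], "angular": [0, 0, 0], "fingers": 1}, {"dp": [0, 0, 0.17], "angular": [0, 0, 0], "fingers": 1}]'

```text
time: 13.6
tool_pos: [575.4, -124.6, 7.0]
tcp_rot: [179.9, 0.0, 84.4]
ft_force: [0.0, 0.5, 6.3]
finger_gap: 48.7
grip_force: 62.5
```

Call:
step_arm --targets '[{"dp": [0, 0, -0.15], "angular": [0, 0, 0], "fingers": 1}, {"dp": [0, 0, -0.4], "angular": [0, 0, 0], "fingers": 1}, {"dp": [0.1, -0.1, -0.47], "angular": [0, 0, -0.03], "fingers": 1}, {"dp": [0.3, -0.2, -0.47], "angular": [0, 0, -0.06], "fingers": 1}, {"dp": [0.5, -0.35, -0.47], "angular": [0, 0, -0.099], "fingers": 1}, {"dp": [0.7, -0.47, -0.47], "angular": [0, 0, -0.099], "fingers": 1}, {"dp": [0.83, -0.524, -0.47], "angular": [0, 0, -0.099], "fingers": 1}, {"dp": [0.83, -0.524, -0.47], "angular": [0, 0, -0.099], "fingers": 1}]'

```text
time: 14.6
tool_pos: [485.3, 52.7, 99.5]
tcp_rot: [-179.9, -0.0, 102.4]
ft_force: [0.0, -0.1, -2.9]
finger_gap: 48.8
grip_force: 63.6
```

Call:
step_arm --targets '[{"dp": [0, 0, 0.12], "angular": [0, 0, 0], "fingers": 1}, {"dp": [0, 0, 0.25], "angular": [0, 0, 0], "fingers": 1}, {"dp": [0, 0, 0.34], "angular": [0, 0, 0], "fingers": 1}, {"dp": [0, 0, 0.38], "angular": [0, 0, 0], "fingers": 1}, {"dp": [0, 0, 0.405], "angular": [0, 0, 0], "fingers": 1}, {"dp": [0, 0, 0.41], "angular": [0, 0, 0], "fingers": 1}, {"dp": [0, 0, 0.41], "angular": [0, 0, 0], "fingers": 1}, {"dp": [0, 0, 0.41], "angular": [0, 0, 0], "fingers": 1}]'

```text
time: 15.6
tool_pos: [487.2, 50.9, 18.9]
tcp_rot: [179.9, 0.0, 102.2]
ft_force: [-2.7, -0.7, 5.4]
finger_gap: 48.3
grip_force: 64.1
```

Call:
step_arm --targets '[{"dp": [0, 0, 0], "angular": [0, 0, 0], "fingers": 0}, {"dp": [0, 0, 0], "angular": [0, 0, 0], "fingers": 0}, {"dp": [0, 0, 0], "angular": [0, 0, 0], "fingers": 0}, {"dp": [0, 0, -0.1], "angular": [0, 0, 0], "fingers": 0}, {"dp": [0, 0, -0.35], "angular": [0, 0, 0], "fingers": 0}, {"dp": [0, 0, -0.6], "angular": [0, 0, 0], "fingers": 0}, {"dp": [0, 0, -0.8], "angular": [0, 0, 0], "fingers": 0}, {"dp": [0, 0, -0.8], "angular": [0, 0, 0], "fingers": 0}]'

```text
time: 16.6
tool_pos: [489.1, 51.0, 182.4]
tcp_rot: [179.6, 0.1, 102.2]
ft_force: [0.1, 0.5, -0.2]
finger_gap: 85.6
grip_force: 0.0
```

Run:
```python
from h import *
s=sense();C,im=look('w5')
print('tin',[(round(d['conf'],2),np.round(d['at']),ray(C,[d['at']],13)[0].round(1)) for d in pinpoint('wrist','tin_a')],rect('wrist','tin_a',42,C))
c=json.load(open('cmd.json')); print(c)
setc([c[0],c[1],s['tool_pos'][2],c[3]]); plan([(486,-100,240,90)],[(500,-280,240,90)])
```

```text
t 16.6 [489.1  51.  182.4] [1.796e+02 1.000e-01 1.022e+02] gap 85.6 qd 3.9
tin [(0.82, array([253., 166.]), array([485.5,  52.7,  13. ]))] []
[486.4320619666132, 50.98391880023317, 18.41179345453486, 102.24000000000001]
   (486, -100, 240, 90) dp [-0.737, -0.162, -0.288] rz 0.068
--
   (500, -280, 240, 90) dp [-0.9, 0.07, -0.0] rz 0.0
--
```

Call:
step_arm --targets '[{"dp": [-0.2, -0.05, -0.2], "angular": [0, 0, 0.02], "fingers": 0}, {"dp": [-0.5, -0.1, -0.288], "angular": [0, 0, 0.068], "fingers": 0}, {"dp": [-0.737, -0.162, -0.288], "angular": [0, 0, 0.068], "fingers": 0}, {"dp": [-0.737, -0.162, -0.288], "angular": [0, 0, 0.068], "fingers": 0}, {"dp": [-0.737, -0.162, -0.288], "angular": [0, 0, 0.068], "fingers": 0}, {"dp": [-0.737, -0.162, -0.288], "angular": [0, 0, 0.068], "fingers": 0}, {"dp": [-0.737, -0.162, -0.288], "angular": [0, 0, 0.068], "fingers": 0}, {"dp": [-0.737, -0.162, -0.288], "angular": [0, 0, 0.068], "fingers": 0}]'

```text
time: 17.75
tool_pos: [486.1, -99.2, 235.6]
tcp_rot: [180.0, -0.0, 90.1]
ft_force: [0.3, 0.5, -1.0]
finger_gap: 85.3
grip_force: 0.0
```

Call:
step_arm --targets '[{"dp": [-0.3, 0.07, 0], "angular": [0, 0, 0], "fingers": 0}, {"dp": [-0.6, 0.07, 0], "angular": [0, 0, 0], "fingers": 0}, {"dp": [-0.9, 0.07, 0], "angular": [0, 0, 0], "fingers": 0}, {"dp": [-0.9, 0.07, 0], "angular": [0, 0, 0], "fingers": 0}, {"dp": [-0.9, 0.07, 0], "angular": [0, 0, 0], "fingers": 0}, {"dp": [-0.9, 0.07, 0], "angular": [0, 0, 0], "fingers": 0}, {"dp": [-0.9, 0.07, 0], "angular": [0, 0, 0], "fingers": 0}, {"dp": [-0.9, 0.07, 0], "angular": [0, 0, 0], "fingers": 0}]'

```text
time: 18.75
tool_pos: [500.3, -279.2, 235.8]
tcp_rot: [180.0, 0.0, 90.1]
ft_force: [-0.2, -0.8, -0.0]
finger_gap: 85.3
grip_force: 0.0
```

Run:
```python
from h import *
C,im=look('w6')
s=sense(); print(json.load(open('cmd.json')))
for l,z in(('tin_a',1),('carton_a',0)): print(l,[(round(d['conf'],2),np.round(d['at']),ray(C,[d['at']],z)[0].round(1)) for d in pinpoint('wrist',l)])
print('tin',rect('wrist','tin_a',30,C)); print('carton',rect('wrist','carton_a',30,C))
```

```text
t 18.75 [ 500.3 -279.2  235.8] [180.    0.   90.1] gap 85.3 qd 0.3
[500.0184227655147, -279.9344329751931, 239.95881333438626, 90.00000000000001]
tin_a [(0.95, array([228., 223.]), array([ 463.6, -366.1,    1. ]))]
carton_a [(0.96, array([332., 225.]), array([ 596.3, -369.4,    0. ]))]
tin [(0.65, 460.4, -366.4, 'w 54 h 91', 'yaw 19.3', [225.0, 228.0])]
carton [(0.85, 456.1, -134.9, 'w 29 h 54', 'yaw 89.8', [210.0, 13.0]), (0.85, 590.7, -358.0, 'w 56 h 64', 'yaw -24.5', [334.0, 231.0])]
```

View pics/w6.png

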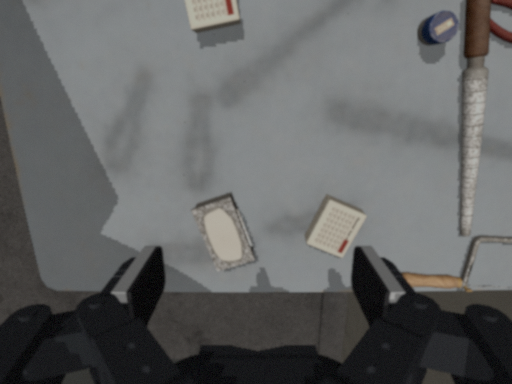

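Run:
```python
from h import *
s=sense(); C=cam('wrist'); setc([*s['tool_pos'].tolist(),90.])
print('tin',quad(C,[(197,207),(231,195),(254,262),(220,271)],30))
for z in(24,30): print('carton',quad(C,[(332,197),(366,214),(342,256),(308,242)],z))
```

```text
tin (array([ 462.9, -369.5]), 'yaw 16.2', [np.float64(42.1), np.float64(89.8), np.float64(43.7), np.float64(87.2)])
carton (array([ 595.5, -363.1]), 'yaw -23.5', [np.float64(47.0), np.float64(60.6), np.float64(47.1), np.float64(62.9)])
carton (array([ 593.9, -360.4]), 'yaw -23.5', [np.float64(46.2), np.float64(59.6), np.float64(46.3), np.float64(61.8)])
```

Run:
```python
from h import *
plan([(462,-367.5,90,107.5),(462,-367.5,45,107.5)],[(462,-367.5,6.5,107.5)],[(462,-367.5,120,107.5),(470,-200,120,104)],[(486.4,-20,120,102.2)],[(486.4,51,75,102.2),(486.4,51,48,102.2)])
```

```text
(462, -367.5, 90, 107.5) dp [-0.439, -0.19, 0.728] rz -0.097
   (462, -367.5, 45, 107.5) dp [-0.439, -0.19, 0.953] rz -0.097
--
   (462, -367.5, 6.5, 107.5) dp [0.001, -0.0, 0.193] rz -0.0
--
   (462, -367.5, 120, 107.5) dp [-0.0, -0.0, -0.568] rz -0.0
   (470, -200, 120, 104) dp [0.786, 0.289, -0.568] rz 0.019
--
   (486.4, -20, 120, 102.2) dp [0.854, 0.298, 0.0] rz 0.01
--
   (486.4, 51, 75, 102.2) dp [0.347, 0.075, 0.225] rz 0.0
   (486.4, 51, 48, 102.2) dp [0.347, 0.075, 0.36] rz 0.0
--
```

Call:
step_arm --newtons 60 --targets '[{"dp": [-0.1, -0.05, 0.2], "angular": [0, 0, -0.05], "fingers": 0}, {"dp": [-0.25, -0.12, 0.4], "angular": [0, 0, -0.097], "fingers": 0}, {"dp": [-0.439, -0.19, 0.6], "angular": [0, 0, -0.097], "fingers": 0}, {"dp": [-0.439, -0.19, 0.8], "angular": [0, 0, -0.097], "fingers": 0}, {"dp": [-0.439, -0.19, 0.953], "angular": [0, 0, -0.097], "fingers": 0}, {"dp": [-0.439, -0.19, 0.953], "angular": [0, 0, -0.097], "fingers": 0}, {"dp": [-0.439, -0.19, 0.953], "angular": [0, 0, -0.097], "fingers": 0}, {"dp": [-0.439, -0.19, 0.953], "angular": [0, 0, -0.097], "fingers": 0}]'

```text
time: 20.0
tool_pos: [463.3, -368.8, 47.3]
tcp_rot: [179.9, 0.2, 107.5]
ft_force: [0.6, -0.4, 0.4]
finger_gap: 85.9
grip_force: 0.0
```

Call:
step_arm --targets '[{"dp": [0, 0, 0.1], "angular": [0, 0, 0], "fingers": 0}, {"dp": [0, 0, 0.17], "angular": [0, 0, 0], "fingers": 0}, {"dp": [0, 0, 0.193], "angular": [0, 0, 0], "fingers": 0}, {"dp": [0, 0, 0.193], "angular": [0, 0, 0], "fingers": 0}, {"dp": [0, 0, 0.193], "angular": [0, 0, 0], "fingers": 1}, {"dp": [0, 0, 0.193], "angular": [0, 0, 0], "fingers": 1}, {"dp": [0, 0, 0.193], "angular": [0, 0, 0], "fingers": 1}, {"dp": [0, 0, 0.193], "angular": [0, 0, 0], "fingers": 1}]'

```text
time: 21.0
tool_pos: [462.5, -368.3, 7.4]
tcp_rot: [180.0, 0.1, 107.5]
ft_force: [-2.9, -0.1, 6.2]
finger_gap: 48.4
grip_force: 62.6
```

Call:
step_arm --targets '[{"dp": [0, 0, -0.2], "angular": [0, 0, 0], "fingers": 1}, {"dp": [0, 0, -0.45], "angular": [0, 0, 0], "fingers": 1}, {"dp": [0.1, 0.04, -0.568], "angular": [0, 0, 0], "fingers": 1}, {"dp": [0.3, 0.1, -0.568], "angular": [0, 0, 0.019], "fingers": 1}, {"dp": [0.55, 0.2, -0.568], "angular": [0, 0, 0.019], "fingers": 1}, {"dp": [0.786, 0.289, -0.568], "angular": [0, 0, 0.019], "fingers": 1}, {"dp": [0.786, 0.289, -0.568], "angular": [0, 0, 0.019], "fingers": 1}, {"dp": [0.786, 0.289, -0.568], "angular": [0, 0, 0.019], "fingers": 1}]'

```text
time: 22.0
tool_pos: [469.9, -200.3, 119.8]
tcp_rot: [-180.0, 0.0, 104.1]
ft_force: [0.0, -0.6, -2.5]
finger_gap: 48.6
grip_force: 63.4
```

Call:
step_arm --targets '[{"dp": [0.15, 0.05, 0], "angular": [0, 0, 0.01], "fingers": 1}, {"dp": [0.35, 0.12, 0], "angular": [0, 0, 0.01], "fingers": 1}, {"dp": [0.55, 0.2, 0], "angular": [0, 0, 0.01], "fingers": 1}, {"dp": [0.75, 0.26, 0], "angular": [0, 0, 0.01], "fingers": 1}, {"dp": [0.854, 0.298, 0], "angular": [0, 0, 0.01], "fingers": 1}, {"dp": [0.854, 0.298, 0], "angular": [0, 0, 0.01], "fingers": 1}, {"dp": [0.854, 0.298, 0], "angular": [0, 0, 0.01], "fingers": 1}, {"dp": [0.854, 0.298, 0], "angular": [0, 0, 0.01], "fingers": 1}]'

```text
time: 23.0
tool_pos: [486.4, -21.4, 119.9]
tcp_rot: [-180.0, 0.0, 102.1]
ft_force: [0.3, -0.2, -2.4]
finger_gap: 48.6
grip_force: 63.5
```

Call:
step_arm --targets '[{"dp": [0.2, 0.04, 0.0], "angular": [0, 0, 0], "fingers": 1}, {"dp": [0.347, 0.075, 0.05], "angular": [0, 0, 0], "fingers": 1}, {"dp": [0.347, 0.075, 0.2], "angular": [0, 0, 0], "fingers": 1}, {"dp": [0.347, 0.075, 0.3], "angular": [0, 0, 0], "fingers": 1}, {"dp": [0.347, 0.075, 0.34], "angular": [0, 0, 0], "fingers": 1}, {"dp": [0.347, 0.075, 0.36], "angular": [0, 0, 0], "fingers": 1}, {"dp": [0.347, 0.075, 0.36], "angular": [0, 0, 0], "fingers": 1}, {"dp": [0.347, 0.075, 0.36], "angular": [0, 0, 0], "fingers": 1}]'

```text
time: 24.0
tool_pos: [487.3, 50.4, 49.0]
tcp_rot: [179.9, 0.0, 102.2]
ft_force: [-0.7, -0.8, 0.1]
finger_gap: 48.3
grip_force: 63.8
```

Call:
step_arm --targets '[{"dp": [0, 0, 0], "angular": [0, 0, 0], "fingers": 0}, {"dp": [0, 0, 0], "angular": [0, 0, 0], "fingers": 0}, {"dp": [0, 0, 0], "angular": [0, 0, 0], "fingers": 0}, {"dp": [0, 0, -0.1], "angular": [0, 0, 0], "fingers": 0}, {"dp": [0, 0, -0.35], "angular": [0, 0, 0], "fingers": 0}, {"dp": [0, 0, -0.6], "angular": [0, 0, 0], "fingers": 0}, {"dp": [0, 0, -0.75], "angular": [0, 0, 0], "fingers": 0}, {"dp": [0, 0, -0.75], "angular": [0, 0, 0], "fingers": 0}]'

```text
time: 25.0
tool_pos: [488.4, 50.8, 201.4]
tcp_rot: [179.7, 0.1, 102.2]
ft_force: [0.3, -0.1, -0.7]
finger_gap: 85.5
grip_force: 0.0
```

Run:
```python
from h import *
C,im=look('w7')
print('tin',[(round(d['conf'],2),np.round(d['at']),ray(C,[d['at']],43)[0].round(1)) for d in pinpoint('wrist','tin_a')],rect('wrist','tin_a',72,C))
snapshot('scene'); print('scene cartons',[(round(d['conf'],2),np.round(d['at']),ray(cam('scene'),[d['at']],0)[0].round(1)) for d in pinpoint('scene','carton_a')])
print([(round(d['conf'],2),ray(cam('scene'),[d['at']],11)[0].round(1)) for d in pinpoint('scene','charcoal')])
cv2.imwrite('pics/s7.png',cv2.resize(snapshot('scene')[130:330,130:400],(800,592),interpolation=2))
```

```text
t 25.0 [488.4  50.8 201.4] [1.797e+02 1.000e-01 1.022e+02] gap 85.5 qd 3.5
tin [(0.61, array([260., 172.]), array([491.8,  50.3,  43. ]))] [(0.96, 488.5, 50.5, 'w 53 h 87', 'yaw 12.1', [258.0, 175.0]), (0.82, 478.5, 94.6, 'w 3 h 42', 'yaw -77.8', [253.0, 125.0])]
scene cartons [(0.78, array([306., 149.]), array([ 591.2, -357.4,    0. ])), (0.63, array([300., 209.]), array([ 462.4, -119.3,    0. ]))]
[(0.82, array([654.7,  36.7,  11. ]))]
```

View pics/s7.png

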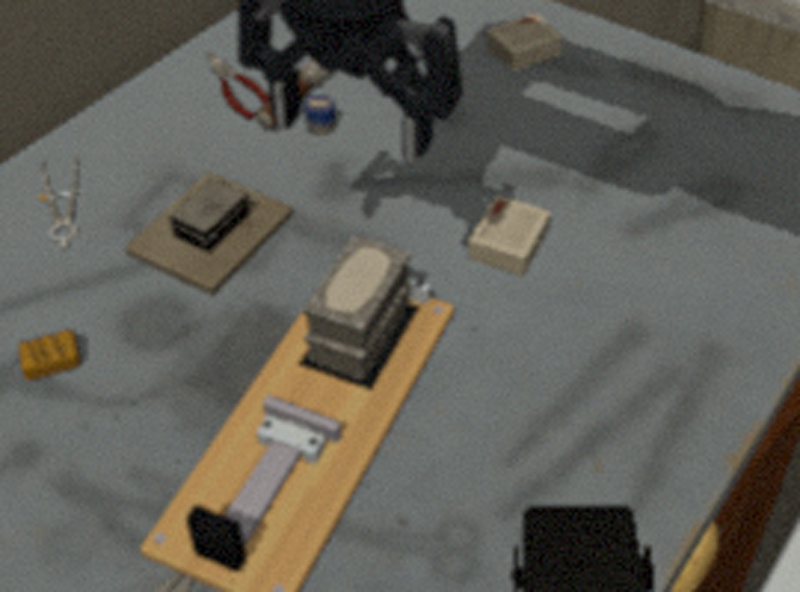

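Run:
```python
from h import *
c=json.load(open('cmd.json')); c[2]+=150; print(c); setc(c)
plan([(452.5,-111.5,150,99.2),(452.5,-111.5,50,99.2)],[(452.5,-111.5,5,99.2)],[(452.5,-111.5,140,99.2),(486.4,51,140,102.2)],[(486.4,51,77,102.2)])
```

```text
[486.2904366524723, 51.05462143412707, 198.04145794053326, 102.24000000000001]
   (452.5, -111.5, 150, 99.2) dp [-0.758, -0.337, 0.24] rz 0.017
   (452.5, -111.5, 50, 99.2) dp [-0.758, -0.337, 0.74] rz 0.017
--
   (452.5, -111.5, 5, 99.2) dp [-0.001, -0.0, 0.225] rz -0.0
--
   (452.5, -111.5, 140, 99.2) dp [0.0, -0.0, -0.675] rz -0.0
   (486.4, 51, 140, 102.2) dp [0.776, 0.297, -0.675] rz -0.017
--
   (486.4, 51, 77, 102.2) dp [-0.0, -0.0, 0.315] rz 0.0
--
```

Call:
step_arm --newtons 25 --targets '[{"dp": [-0.2, -0.09, 0.0], "angular": [0, 0, 0.017], "fingers": 0}, {"dp": [-0.45, -0.2, 0.1], "angular": [0, 0, 0.017], "fingers": 0}, {"dp": [-0.7, -0.31, 0.24], "angular": [0, 0, 0.017], "fingers": 0}, {"dp": [-0.758, -0.337, 0.45], "angular": [0, 0, 0.017], "fingers": 0}, {"dp": [-0.758, -0.337, 0.65], "angular": [0, 0, 0.017], "fingers": 0}, {"dp": [-0.758, -0.337, 0.74], "angular": [0, 0, 0.017], "fingers": 0}, {"dp": [-0.758, -0.337, 0.74], "angular": [0, 0, 0.017], "fingers": 0}, {"dp": [-0.758, -0.337, 0.74], "angular": [0, 0, 0.017], "fingers": 0}]'

```text
time: 26.35
tool_pos: [453.0, -111.8, 50.7]
tcp_rot: [180.0, 0.0, 99.2]
ft_force: [0.3, 0.9, 0.4]
finger_gap: 85.8
grip_force: 0.0
```

Call:
step_arm --targets '[{"dp": [0, 0, 0.1], "angular": [0, 0, 0], "fingers": 0}, {"dp": [0, 0, 0.2], "angular": [0, 0, 0], "fingers": 0}, {"dp": [0, 0, 0.225], "angular": [0, 0, 0], "fingers": 0}, {"dp": [0, 0, 0.225], "angular": [0, 0, 0], "fingers": 0}, {"dp": [0, 0, 0.225], "angular": [0, 0, 0], "fingers": 1}, {"dp": [0, 0, 0.225], "angular": [0, 0, 0], "fingers": 1}, {"dp": [0, 0, 0.225], "angular": [0, 0, 0], "fingers": 1}, {"dp": [0, 0, 0.225], "angular": [0, 0, 0], "fingers": 1}]'

```text
time: 27.35
tool_pos: [453.3, -112.0, 6.0]
tcp_rot: [179.9, 0.0, 99.2]
ft_force: [-1.2, 0.4, 6.3]
finger_gap: 49.1
grip_force: 26.0
```

Call:
step_arm --targets '[{"dp": [0, 0, -0.2], "angular": [0, 0, 0], "fingers": 1}, {"dp": [0, 0, -0.45], "angular": [0, 0, 0], "fingers": 1}, {"dp": [0, 0, -0.675], "angular": [0, 0, 0], "fingers": 1}, {"dp": [0.2, 0.08, -0.675], "angular": [0, 0, -0.017], "fingers": 1}, {"dp": [0.45, 0.17, -0.675], "angular": [0, 0, -0.017], "fingers": 1}, {"dp": [0.7, 0.27, -0.675], "angular": [0, 0, -0.017], "fingers": 1}, {"dp": [0.776, 0.297, -0.675], "angular": [0, 0, -0.017], "fingers": 1}, {"dp": [0.776, 0.297, -0.675], "angular": [0, 0, -0.017], "fingers": 1}]'

```text
time: 28.35
tool_pos: [486.3, 51.6, 139.8]
tcp_rot: [-180.0, 0.0, 102.4]
ft_force: [0.5, -0.6, -0.5]
finger_gap: 49.3
grip_force: 27.0
```

Call:
step_arm --targets '[{"dp": [0, 0, 0.12], "angular": [0, 0, 0], "fingers": 1}, {"dp": [0, 0, 0.22], "angular": [0, 0, 0], "fingers": 1}, {"dp": [0, 0, 0.28], "angular": [0, 0, 0], "fingers": 1}, {"dp": [0, 0, 0.305], "angular": [0, 0, 0], "fingers": 1}, {"dp": [0, 0, 0.315], "angular": [0, 0, 0], "fingers": 1}, {"dp": [0, 0, 0.315], "angular": [0, 0, 0], "fingers": 1}, {"dp": [0, 0, 0.315], "angular": [0, 0, 0], "fingers": 1}, {"dp": [0, 0, 0.315], "angular": [0, 0, 0], "fingers": 1}]'

```text
time: 29.35
tool_pos: [486.8, 51.0, 77.4]
tcp_rot: [180.0, 0.0, 102.3]
ft_force: [0.4, 0.1, -0.8]
finger_gap: 49.1
grip_force: 27.0
```

Call:
step_arm --targets '[{"dp": [0, 0, 0], "angular": [0, 0, 0], "fingers": 0}, {"dp": [0, 0, 0], "angular": [0, 0, 0], "fingers": 0}, {"dp": [0, 0, 0], "angular": [0, 0, 0], "fingers": 0}, {"dp": [0, 0, -0.1], "angular": [0, 0, 0], "fingers": 0}, {"dp": [0, 0, -0.35], "angular": [0, 0, 0], "fingers": 0}, {"dp": [0, 0, -0.6], "angular": [0, 0, 0], "fingers": 0}, {"dp": [0, 0, -0.65], "angular": [0, 0, 0], "fingers": 0}, {"dp": [0, 0, -0.65], "angular": [0, 0, 0], "fingers": 0}]'

```text
time: 30.35
tool_pos: [486.9, 51.0, 207.5]
tcp_rot: [179.9, 0.0, 102.2]
ft_force: [0.3, -0.1, -1.0]
finger_gap: 85.3
grip_force: 0.0
```

Run:
```python
from h import *
C,im=look('w8')
print('carton',rect('wrist','carton_c',96,C),'tin',rect('wrist','tin_a',72,C))
c=json.load(open('cmd.json')); c[2]+=130; print(c); setc(c)
plan([(530,-120,210,85)],[(596,-300,200,66)],[(596,-364,50,66)],[(596,-364,5,66)],[(596,-364,130,66),(575,-250,150,80)],[(500,-80,150,90)],[(486.4,51,150,102.2)],[(486.4,51,101,102.2)])
```

```text
t 30.35 [486.9  51.  207.5] [179.9   0.  102.2] gap 85.3 qd 2.5
carton [(0.94, 485.7, 54.3, 'w 50 h 65', 'yaw 13.7', [258.0, 177.0])] tin [(0.91, 479.8, 87.1, 'w 11 h 48', 'yaw -79.4', [260.0, 136.0]), (0.48, 478.1, 94.8, 'w 4 h 43', 'yaw -77.8', [252.0, 126.0])]
[486.47387524768646, 51.10273104410959, 207.0414579405333, 102.24000000000001]
   (530, -120, 210, 85) dp [-0.882, 0.031, -0.015] rz 0.096
--
   (596, -300, 200, 66) dp [-0.868, 0.408, 0.05] rz 0.105
--
   (596, -364, 50, 66) dp [-0.292, 0.13, 0.75] rz 0.0
--
   (596, -364, 5, 66) dp [-0.0, -0.0, 0.225] rz 0.0
--
   (596, -364, 130, 66) dp [-0.0, -0.0, -0.625] rz 0.0
   (575, -250, 150, 80) dp [0.478, -0.327, -0.725] rz -0.077
--
   (500, -80, 150, 90) dp [0.772, -0.518, 0.0] rz -0.056
--
   (486.4, 51, 150, 102.2) dp [0.655, -0.068, 0.0] rz -0.068
--
   (486.4, 51, 101, 102.2) dp [-0.0, -0.0, 0.245] rz 0.0
--
```

Call:
step_arm --targets '[{"dp": [-0.2, 0.01, -0.015], "angular": [0, 0, 0.03], "fingers": 0}, {"dp": [-0.45, 0.02, -0.015], "angular": [0, 0, 0.06], "fingers": 0}, {"dp": [-0.7, 0.03, -0.015], "angular": [0, 0, 0.096], "fingers": 0}, {"dp": [-0.882, 0.031, -0.015], "angular": [0, 0, 0.096], "fingers": 0}, {"dp": [-0.882, 0.031, -0.015], "angular": [0, 0, 0.096], "fingers": 0}, {"dp": [-0.882, 0.031, -0.015], "angular": [0, 0, 0.096], "fingers": 0}, {"dp": [-0.882, 0.031, -0.015], "angular": [0, 0, 0.096], "fingers": 0}, {"dp": [-0.882, 0.031, -0.015], "angular": [0, 0, 0.096], "fingers": 0}]'

```text
time: 31.5
tool_pos: [529.8, -119.1, 209.9]
tcp_rot: [-180.0, -0.0, 85.0]
ft_force: [0.2, -0.9, 0.0]
finger_gap: 85.8
grip_force: 0.0
```

Call:
step_arm --targets '[{"dp": [-0.2, 0.1, 0.0], "angular": [0, 0, 0.05], "fingers": 0}, {"dp": [-0.45, 0.2, 0.02], "angular": [0, 0, 0.105], "fingers": 0}, {"dp": [-0.7, 0.33, 0.05], "angular": [0, 0, 0.105], "fingers": 0}, {"dp": [-0.868, 0.408, 0.05], "angular": [0, 0, 0.105], "fingers": 0}, {"dp": [-0.868, 0.408, 0.05], "angular": [0, 0, 0.105], "fingers": 0}, {"dp": [-0.868, 0.408, 0.05], "angular": [0, 0, 0.105], "fingers": 0}, {"dp": [-0.868, 0.408, 0.05], "angular": [0, 0, 0.105], "fingers": 0}, {"dp": [-0.868, 0.408, 0.05], "angular": [0, 0, 0.105], "fingers": 0}]'

```text
time: 32.5
tool_pos: [596.1, -299.2, 200.5]
tcp_rot: [180.0, 0.0, 66.1]
ft_force: [-0.8, -0.3, -0.5]
finger_gap: 85.5
grip_force: 0.0
```

Run:
```python
from h import *
C,im=look('w9')
print('carton',rect('wrist','carton_c',24,C),[(round(d['conf'],2),ray(C,[d['at']],0)[0].round(1)) for d in pinpoint('wrist','carton_c')])
```

```text
t 32.5 [ 596.1 -299.2  200.5] [180.    0.   66.1] gap 85.5 qd 0.3
carton [(0.68, 595.4, -361.6, 'w 51 h 68', 'yaw -23.7', [281.0, 219.0])] [(0.81, array([ 591.7, -367.3,    0. ]))]
```

View pics/w9.png

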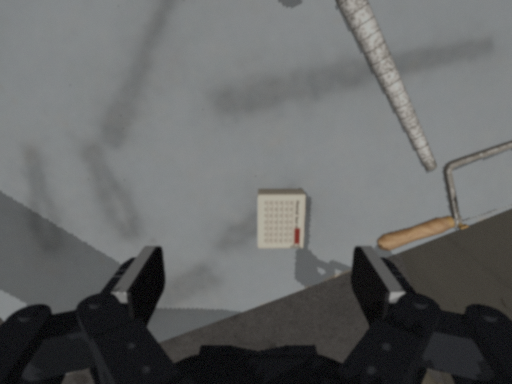

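Call:
step_arm --targets '[{"dp": [-0.15, 0.07, 0.1], "angular": [0, 0, 0], "fingers": 0}, {"dp": [-0.292, 0.127, 0.3], "angular": [0, 0, 0], "fingers": 0}, {"dp": [-0.292, 0.127, 0.5], "angular": [0, 0, 0], "fingers": 0}, {"dp": [-0.292, 0.127, 0.7], "angular": [0, 0, 0], "fingers": 0}, {"dp": [-0.292, 0.127, 0.75], "angular": [0, 0, 0], "fingers": 0}, {"dp": [-0.292, 0.127, 0.75], "angular": [0, 0, 0], "fingers": 0}, {"dp": [-0.292, 0.127, 0.75], "angular": [0, 0, 0], "fingers": 0}, {"dp": [-0.292, 0.127, 0.75], "angular": [0, 0, 0], "fingers": 0}]'

```text
time: 33.65
tool_pos: [596.8, -364.7, 52.5]
tcp_rot: [179.8, 0.0, 66.1]
ft_force: [-0.4, -0.1, 1.1]
finger_gap: 85.3
grip_force: 0.0
```

Call:
step_arm --targets '[{"dp": [0, 0, 0.1], "angular": [0, 0, 0], "fingers": 0}, {"dp": [0, 0, 0.2], "angular": [0, 0, 0], "fingers": 0}, {"dp": [0, 0, 0.225], "angular": [0, 0, 0], "fingers": 0}, {"dp": [0, 0, 0.225], "angular": [0, 0, 0], "fingers": 0}, {"dp": [0, 0, 0.225], "angular": [0, 0, 0], "fingers": 1}, {"dp": [0, 0, 0.225], "angular": [0, 0, 0], "fingers": 1}, {"dp": [0, 0, 0.225], "angular": [0, 0, 0], "fingers": 1}, {"dp": [0, 0, 0.225], "angular": [0, 0, 0], "fingers": 1}]'

```text
time: 34.65
tool_pos: [596.1, -364.3, 6.0]
tcp_rot: [179.9, 0.0, 66.1]
ft_force: [-0.1, 0.5, 4.7]
finger_gap: 49.2
grip_force: 27.8
```

Call:
step_arm --targets '[{"dp": [0, 0, -0.2], "angular": [0, 0, 0], "fingers": 1}, {"dp": [0, 0, -0.45], "angular": [0, 0, 0], "fingers": 1}, {"dp": [0.05, -0.03, -0.68], "angular": [0, 0, 0], "fingers": 1}, {"dp": [0.2, -0.13, -0.725], "angular": [0, 0, -0.04], "fingers": 1}, {"dp": [0.4, -0.27, -0.725], "angular": [0, 0, -0.077], "fingers": 1}, {"dp": [0.478, -0.327, -0.725], "angular": [0, 0, -0.077], "fingers": 1}, {"dp": [0.478, -0.327, -0.725], "angular": [0, 0, -0.077], "fingers": 1}, {"dp": [0.478, -0.327, -0.725], "angular": [0, 0, -0.077], "fingers": 1}]'

```text
time: 35.65
tool_pos: [574.6, -250.9, 149.9]
tcp_rot: [180.0, 0.0, 79.8]
ft_force: [0.3, -0.2, -0.3]
finger_gap: 49.3
grip_force: 27.2
```

Call:
step_arm --targets '[{"dp": [0.2, -0.13, 0], "angular": [0, 0, -0.03], "fingers": 1}, {"dp": [0.4, -0.27, 0], "angular": [0, 0, -0.056], "fingers": 1}, {"dp": [0.6, -0.4, 0], "angular": [0, 0, -0.056], "fingers": 1}, {"dp": [0.772, -0.518, 0], "angular": [0, 0, -0.056], "fingers": 1}, {"dp": [0.772, -0.518, 0], "angular": [0, 0, -0.056], "fingers": 1}, {"dp": [0.772, -0.518, 0], "angular": [0, 0, -0.056], "fingers": 1}, {"dp": [0.772, -0.518, 0], "angular": [0, 0, -0.056], "fingers": 1}, {"dp": [0.772, -0.518, 0], "angular": [0, 0, -0.056], "fingers": 1}]'

```text
time: 36.65
tool_pos: [499.8, -80.7, 149.9]
tcp_rot: [-180.0, 0.0, 89.9]
ft_force: [0.4, -0.0, 0.5]
finger_gap: 49.8
grip_force: 27.2
```

Call:
step_arm --targets '[{"dp": [0.2, -0.02, 0], "angular": [0, 0, -0.03], "fingers": 1}, {"dp": [0.45, -0.05, 0], "angular": [0, 0, -0.06], "fingers": 1}, {"dp": [0.6, -0.065, 0], "angular": [0, 0, -0.068], "fingers": 1}, {"dp": [0.655, -0.068, 0], "angular": [0, 0, -0.068], "fingers": 1}, {"dp": [0.655, -0.068, 0], "angular": [0, 0, -0.068], "fingers": 1}, {"dp": [0.655, -0.068, 0], "angular": [0, 0, -0.068], "fingers": 1}, {"dp": [0.655, -0.068, 0], "angular": [0, 0, -0.068], "fingers": 1}, {"dp": [0.655, -0.068, 0], "angular": [0, 0, -0.068], "fingers": 1}]'

```text
time: 37.65
tool_pos: [486.0, 50.5, 150.0]
tcp_rot: [-180.0, 0.0, 102.2]
ft_force: [-0.2, -0.9, -0.7]
finger_gap: 49.3
grip_force: 27.2
```

Run:
```python
from h import *
im=snapshot('scene'); u=proj(cam('scene'),[[486,51,145]])[0].astype(int); print(u)
cv2.imwrite('pics/s10.png',cv2.resize(im[u[1]-60:u[1]+90,u[0]-100:u[0]+100],(800,600),interpolation=2))
```

```text
[249 200]
```

View pics/s10.png

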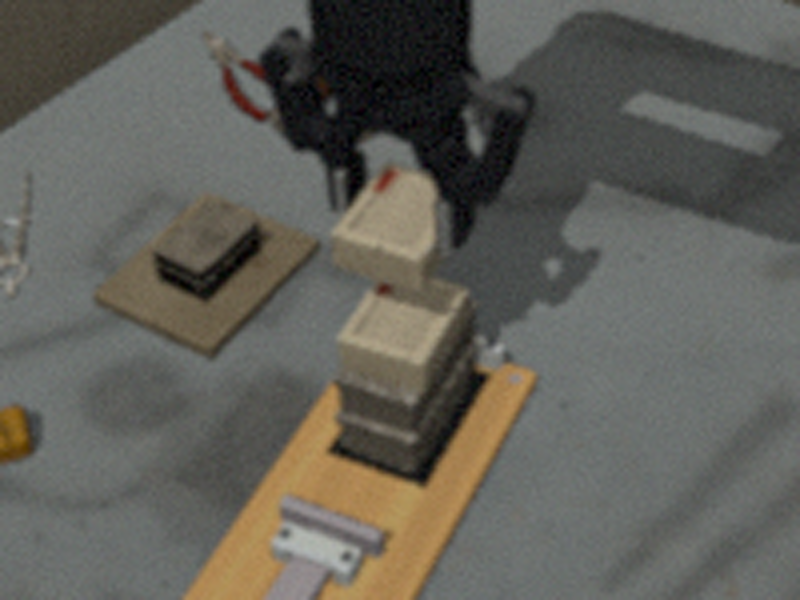

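Call:
step_arm --targets '[{"dp": [0, 0, 0.08], "angular": [0, 0, 0], "fingers": 1}, {"dp": [0, 0, 0.14], "angular": [0, 0, 0], "fingers": 1}, {"dp": [0, 0, 0.18], "angular": [0, 0, 0], "fingers": 1}, {"dp": [0, 0, 0.2], "angular": [0, 0, 0], "fingers": 1}, {"dp": [0, 0, 0.21], "angular": [0, 0, 0], "fingers": 1}, {"dp": [0, 0, 0.215], "angular": [0, 0, 0], "fingers": 1}, {"dp": [0, 0, 0.215], "angular": [0, 0, 0], "fingers": 1}, {"dp": [0, 0, 0.215], "angular": [0, 0, 0], "fingers": 1}]'

```text
time: 38.7
tool_pos: [486.1, 51.2, 107.3]
tcp_rot: [180.0, 0.0, 102.2]
ft_force: [1.4, -0.5, -0.2]
finger_gap: 49.9
grip_force: 27.2
```

Run:
```python
from h import *
ims=[]
for n in('scene','side'):
    im=snapshot(n); u=proj(cam(n),[[486,51,80]])[0].astype(int)
    ims.append(cv2.resize(im[u[1]-45:u[1]+45,u[0]-30:u[0]+30],(400,600),interpolation=2))
cv2.imwrite('pics/s11.png',np.hstack(ims))
```

```text
(no output)
```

View pics/s11.png

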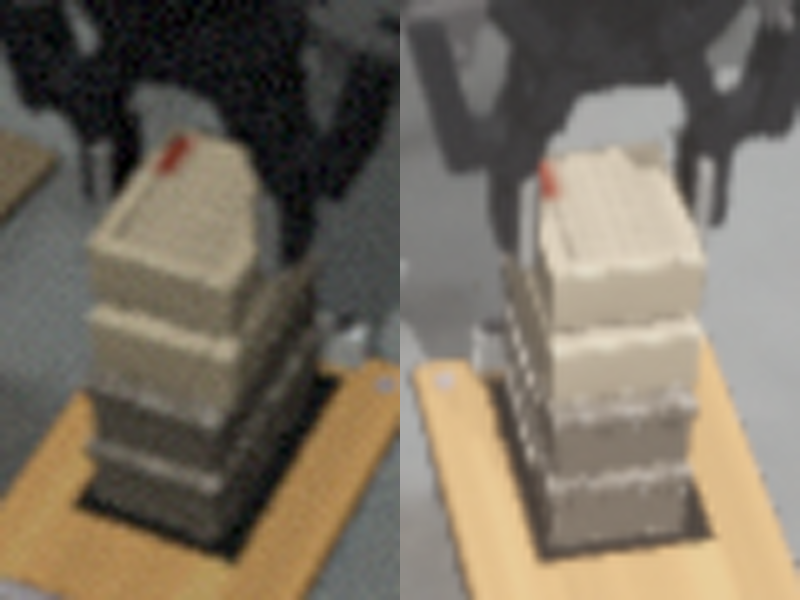

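Call:
step_arm --targets '[{"dp": [0, 0, 0.01], "angular": [0, 0, 0], "fingers": 1}, {"dp": [0, 0, 0.02], "angular": [0, 0, 0], "fingers": 1}, {"dp": [0, 0, 0.028], "angular": [0, 0, 0], "fingers": 1}, {"dp": [0, 0, 0.032], "angular": [0, 0, 0], "fingers": 1}, {"dp": [0, 0, 0.032], "angular": [0, 0, 0], "fingers": 1}, {"dp": [0, 0, 0.032], "angular": [0, 0, 0], "fingers": 1}, {"dp": [0, 0, 0.032], "angular": [0, 0, 0], "fingers": 1}, {"dp": [0, 0, 0.032], "angular": [0, 0, 0], "fingers": 1}]'

```text
time: 39.8
tool_pos: [485.9, 51.2, 101.1]
tcp_rot: [-180.0, 0.0, 102.2]
ft_force: [-3.5, -0.2, 5.2]
finger_gap: 49.6
grip_force: 27.9
```

Call:
step_arm --targets '[{"dp": [0, 0, 0], "angular": [0, 0, 0], "fingers": 0}, {"dp": [0, 0, 0], "angular": [0, 0, 0], "fingers": 0}, {"dp": [0, 0, 0], "angular": [0, 0, 0], "fingers": 0}, {"dp": [0, 0, -0.1], "angular": [0, 0, 0], "fingers": 0}, {"dp": [0, 0, -0.35], "angular": [0, 0, 0], "fingers": 0}, {"dp": [0, 0, -0.6], "angular": [0, 0, 0], "fingers": 0}, {"dp": [0, 0, -0.65], "angular": [0, 0, 0], "fingers": 0}, {"dp": [0, 0, -0.65], "angular": [0, 0, 0], "fingers": 0}]'

```text
time: 40.8
tool_pos: [486.3, 51.2, 231.0]
tcp_rot: [179.9, 0.0, 102.2]
ft_force: [0.3, -0.0, -0.7]
finger_gap: 85.7
grip_force: 0.0
```

Run:
```python
from h import *
C,im=look('w12')
print('carton',rect('wrist','carton_c',120,C))
for n in('scene','side'):
    snapshot(n); D=cam(n); print(n,[(round(d['conf'],2),np.round(d['at'])) for d in pinpoint(n,'carton_a')],'expect top carton',proj(D,[[486.4,51,96]]).round())
s=sense(); setc([486.4,51,s['tool_pos'][2],102.2])
plan([(441,200,200,102.2)],[(440.5,259,130,102.2),(440.5,259,27.5,102.2)])
```

```text
t 40.8 [486.3  51.2 231. ] [179.9   0.  102.2] gap 85.7 qd 2.6
carton [(0.93, 485.2, 52.0, 'w 51 h 64', 'yaw 12.2', [257.0, 186.0]), (0.54, 478.1, 86.4, 'w 5 h 45', 'yaw -77.7', [258.0, 141.0])]
scene [(0.81, array([251., 218.])), (0.8, array([248., 226.])), (0.44, array([201., 209.]))] expect top carton [[250. 217.]]
side [(0.88, array([276., 217.])), (0.81, array([280., 226.]))] expect top carton [[279. 218.]]
   (441, 200, 200, 102.2) dp [0.776, -0.064, 0.145] rz 0.0
--
   (440.5, 259, 130, 102.2) dp [0.289, 0.059, 0.35] rz 0.0
   (440.5, 259, 27.5, 102.2) dp [0.289, 0.059, 0.862] rz 0.0
--
```

View pics/w12.png

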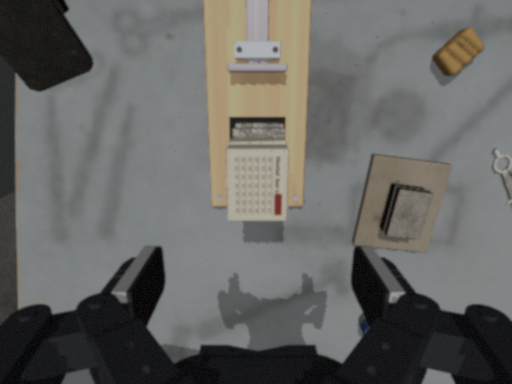

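Call:
step_arm --newtons 25 --targets '[{"dp": [0.2, -0.02, 0], "angular": [0, 0, 0], "fingers": 0}, {"dp": [0.45, -0.04, 0], "angular": [0, 0, 0], "fingers": 0}, {"dp": [0.7, -0.06, 0.1], "angular": [0, 0, 0], "fingers": 0}, {"dp": [0.776, -0.064, 0.145], "angular": [0, 0, 0], "fingers": 0}, {"dp": [0.776, -0.064, 0.145], "angular": [0, 0, 0], "fingers": 0}, {"dp": [0.776, -0.064, 0.145], "angular": [0, 0, 0], "fingers": 0}, {"dp": [0.776, -0.064, 0.145], "angular": [0, 0, 0], "fingers": 0}, {"dp": [0.776, -0.064, 0.145], "angular": [0, 0, 0], "fingers": 0}]'

```text
time: 42.1
tool_pos: [441.1, 199.4, 202.1]
tcp_rot: [180.0, 0.0, 102.2]
ft_force: [0.6, -0.2, -0.5]
finger_gap: 85.4
grip_force: 0.0
```

Call:
step_arm --targets '[{"dp": [0.15, 0.03, 0.1], "angular": [0, 0, 0], "fingers": 0}, {"dp": [0.285, 0.063, 0.3], "angular": [0, 0, 0], "fingers": 0}, {"dp": [0.285, 0.063, 0.5], "angular": [0, 0, 0], "fingers": 0}, {"dp": [0.285, 0.063, 0.7], "angular": [0, 0, 0], "fingers": 0}, {"dp": [0.285, 0.063, 0.82], "angular": [0, 0, 0], "fingers": 0}, {"dp": [0.285, 0.063, 0.862], "angular": [0, 0, 0], "fingers": 0}, {"dp": [0.285, 0.063, 0.862], "angular": [0, 0, 0], "fingers": 1}, {"dp": [0.285, 0.063, 0.862], "angular": [0, 0, 0], "fingers": 1}]'

```text
time: 43.1
tool_pos: [442.0, 259.0, 30.8]
tcp_rot: [179.9, -0.0, 102.2]
ft_force: [1.0, 0.3, -0.0]
finger_gap: 52.0
grip_force: 0.0
```

Call:
step_arm --targets '[{"dp": [0, 0, 0], "angular": [0, 0, 0], "fingers": 1}, {"dp": [0, 0, 0], "angular": [0, 0, 0], "fingers": 1}, {"dp": [-0.05, 0, 0], "angular": [0, 0, 0], "fingers": 1}, {"dp": [-0.1, 0, 0], "angular": [0, 0, 0], "fingers": 1}, {"dp": [-0.15, 0, 0], "angular": [0, 0, 0], "fingers": 1}, {"dp": [-0.2, 0, 0], "angular": [0, 0, 0], "fingers": 1}, {"dp": [-0.22, 0, 0], "angular": [0, 0, 0], "fingers": 1}, {"dp": [-0.22, 0, 0], "angular": [0, 0, 0], "fingers": 1}]'

```text
time: 44.1
tool_pos: [450.4, 215.4, 30.8]
tcp_rot: [180.0, 0.0, 102.2]
ft_force: [-6.0, -3.7, 10.8]
finger_gap: 35.2
grip_force: 27.7
```

Call:
step_arm --targets '[{"dp": [-0.01, 0, 0], "angular": [0, 0, 0], "fingers": 1}, {"dp": [-0.02, 0, 0], "angular": [0, 0, 0], "fingers": 1}, {"dp": [-0.03, 0, 0], "angular": [0, 0, 0], "fingers": 1}, {"dp": [-0.035, 0, 0], "angular": [0, 0, 0], "fingers": 1}, {"dp": [-0.04, 0, 0], "angular": [0, 0, 0], "fingers": 1}, {"dp": [-0.045, 0, 0], "angular": [0, 0, 0], "fingers": 1}, {"dp": [-0.05, 0, 0], "angular": [0, 0, 0], "fingers": 1}, {"dp": [-0.05, 0, 0], "angular": [0, 0, 0], "fingers": 1}]'

```text
time: 45.1
tool_pos: [450.8, 213.3, 30.9]
tcp_rot: [179.9, -0.7, 102.3]
ft_force: [-13.1, 37.9, 4.5]
finger_gap: 35.5
grip_force: 27.0
```

Run:
```python
from h import *
for n in('scene','side'):
    snapshot(n); C=cam(n)
    print(n,[(round(d['conf'],2),ray(C,[d['at']],46)[0].round(1)) for d in pinpoint(n,'lock_grip')],[(round(d['conf'],2),ray(C,[d['at']],11)[0].round(1)) for d in pinpoint(n,'charcoal')])
```

```text
scene [(0.93, array([456.3, 212.3,  46. ]))] []
side [(0.83, array([446.8, 211.8,  46. ]))] [(0.93, array([666.7,  35.7,  11. ]))]
```

Call:
step_arm --targets '[{"dp": [0.01, 0, 0], "angular": [0, 0, 0], "fingers": 0}, {"dp": [0.01, 0, 0], "angular": [0, 0, 0], "fingers": 0}, {"dp": [0.01, 0, 0], "angular": [0, 0, 0], "fingers": 0}, {"dp": [0.01, 0, -0.1], "angular": [0, 0, 0], "fingers": 0}, {"dp": [0.01, 0, -0.35], "angular": [0, 0, 0], "fingers": 0}, {"dp": [0.01, 0, -0.6], "angular": [0, 0, 0], "fingers": 0}, {"dp": [0.01, 0, -0.85], "angular": [0, 0, 0], "fingers": 0}, {"dp": [0.01, 0, -0.9], "angular": [0, 0, 0], "fingers": 0}]'

```text
time: 46.4
tool_pos: [454.1, 208.0, 213.9]
tcp_rot: [179.6, -0.0, 102.2]
ft_force: [1.0, -0.3, -0.1]
finger_gap: 85.4
grip_force: 0.0
```

Run:
```python
from h import *
C,im=look('w13')
print([(round(d['conf'],2),ray(C,[d['at']],46)[0].round(1)) for d in pinpoint('wrist','lock_grip')],'carton',rect('wrist','carton_c',120,C),'expect shut grip',(486.4-165*.2116,51+165*.977))
ims=[]
im=snapshot('scene'); ims.append(cv2.resize(im[120:345,110:410],(400,300))); print([(round(d['conf'],2),ray(cam('scene'),[d['at']],11)[0].round(1)) for d in pinpoint('scene','charcoal')],len(masks_of('scene','carton_a')))
im=snapshot('side'); ims.append(cv2.resize(im[120:345,130:430],(400,300)))
w=cv2.resize(cv2.imread('pics/w13.png'),(400,300))
cv2.imwrite('pics/f.png',np.vstack([np.hstack(ims),np.hstack([w,w*0])]))
```

```text
t 46.4 [454.1 208.  213.9] [179.6  -0.  102.2] gap 85.4 qd 6.7
[(0.89, array([450.6, 212.2,  46. ]))] carton [(0.69, 474.6, 107.4, 'w 19 h 45', 'yaw -78.2', [255.0, 304.0])] expect shut grip (451.486, 212.20499999999998)
[(0.59, array([665.6,  30. ,  11. ]))] 2
```

View pics/f.png

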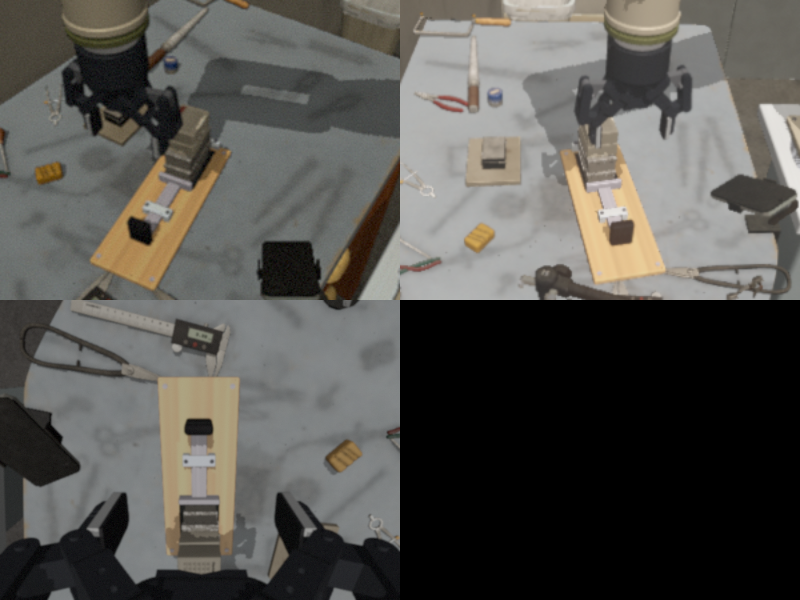

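The picture shows the lock shut at the expected position (grip at about pixel (199,428) of the wrist panel), the column standing, and the charcoal on the board.

```bash
python3 -c "
from bench import *
print(hand_in())"
```

```text
the job is handed in; nothing more can be done
None
```

I finished the job and handed it in, but the hand-in returned no verdict. In the last pictures the lock is shut, the two tins and the two cartons present stand in one column on the pad, and the charcoal is on the board. I did not touch the round tin or the beeswax.

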